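Park the spray bottle and shut its gate

TASK

Push the tall spray bottle across the bench, standing upright all the way, through the open mouth of its low three-sided steel bay until it is fully home against the bay's back wall; then push the hinged steel gate shut across the mouth behind it, fully closed. Only push: do not lift or tip the bottle (it topples if pushed high up), and leave everything else on the bench where it stands. Finish with the robot clear of everything.

Things in the scene. Friction and masses are not known exactly. Their poses are not given: they have to be found in the camera images.
- bottle: White spray bottle, 268 mm tall, loose. Body: cylinder 68 mm across up to 150 mm, narrowing to a 28 mm neck at 195 mm; spray head 236 to 266 mm high reaches 60 mm from the axis, any direction. 0.4 to 0.75 kg, friction 0.5 to 0.7: it tips if pushed above about 45 mm. Origin: centre of its underside. Starts 190 to 270 mm before its home, on the mouth side, up to 40 mm off the bay's centre line
- dock: Dark steel bay fixed to the bench, no floor. Origin: on the bench, where the bottle's axis stands when fully home in mid-bay. +x points into the bay, -x out of the mouth (roughly world -y). Back wall: inner face x = +34 mm, 12 mm thick, 75 mm tall. Side walls: inner faces y = +49 and -49 mm, 12 mm thick, 35 mm tall, ending at x = -42 mm. A 35 mm tall lug at the +y wall's end carries the hinge
- gate (a joint): Gate hinge, rad: 0 = closed across the mouth (a stop), growing as it swings out, 1.57 = pointing along the bay's -x, beyond that leaning to +y; starts at 1.9 to 2.3. Vertical axis at x = -49, y = +60 mm in the bay's frame. Steel bar 110 mm long from the axis, 8 mm thick, 12 to 36 mm above the bench; closed it points to the bay's -y. Friction 0.03 N m, no spring: stays where left
- gate_end (a point): Middle of the free end of the gate bar, 110 mm from the hinge axis, 24 mm above the bench
- squeeze: Bystander: clear squeeze bottle, 48 mm across, 165 mm tall, standing behind the bay. Origin: centre of its underside
- cup: Bystander: steel cup, 68 mm across, 45 mm tall, standing on the far side of the bottle's way. Origin: centre of its underside
- roll: Bystander: roll of paper labels lying flat, 72 mm across, 32 mm tall, on the robot's side of the bay. Origin: centre of its underside
- spatula: Bystander: spatula 260 mm long lying flat on the robot's right. Origin: under its middle, x along its length
- plate: Bystander: blue ceramic plate, 150 mm across, 22 mm tall, on the robot's right. Origin: centre of its underside

How it is judged:
On the way, in this order (a step that is already met when the one before it is completed fails the run):
1. the bottle stands upright in the bay, home against the back wall (within 12 mm) (x of bottle in the frame of dock between -0.012 and 0.006 m and y of bottle in the frame of dock between -0.022 and 0.022 m and angle between bottle's own z axis and vertical below 0.06 rad and height (world z) of bottle below 0.004 m), for 0.2 s.
2. the gate is shut behind it (all of step 1 and value of joint gate below 0.1 rad), for 0.2 s.
At the end, for the whole second after the job is handed in: The bottle stands upright and still on the bench inside the bay, within 12 mm of touching the back wall, and the gate behind it is shut to within 0.1 rad (6 degrees) (all of step 2 and linear speed of bottle below 0.01 m/s).
It fails at once if the bottle is lifted off the bench (more than 12 mm) (height (world z) of bottle above 0.012 m).
It fails at once if the bottle is tipped (more than 0.25 rad, 14 degrees) (angle between bottle's own z axis and vertical above 0.25 rad).
It fails at once if another thing on the bench is shifted (more than 25 mm) (distance of any of squeeze, cup, roll, spatula, plate from where it was at the start of the episode above 0.025 m).
It also fails if it takes over 64 s, if anything falls off the work surface, if the arm or the gripper's body presses on something with over 40 N, if the wrist force passes 120 N, or if a joint passes its speed limit or range.

ROBOT

A 7-joint arm with a two-finger parallel gripper is mounted at the origin on the work surface. World frame = base frame: x ahead of the robot, y to its left, z up, the work surface at z = 0. Lengths are in m, angles in rad, forces in N, time in s.
With the tool pointing down it reaches from about 0.35 to 0.9 m from the base axis. Payload 8.1 kg.
Tool frame: the origin (TCP) lies between the finger pads; the fingertips stand r.tip_reach ahead of it and the grasp point (between the pads) lies 5 mm behind it (r.tip_reach is the distance from the TCP to the fingertips, in m); z points along the fingers, y is the line along which they close (so a half turn about z gives the same grasp; the last joint's range is limited). The gripper opens to 92 mm and grips with 3 to 60 N. Pads are 19 mm wide; open, the fingers measure 130 mm over their backs; the gripper's body (75 mm by 190 mm) begins 47 mm behind the grasp point.
Start: joints at [1.152, 0.434, 0.025, 1.573, -0.012, 1.134, -0.075], TCP at [0.194, -0.594, 0.241] pointing down, gripper open.
Joint ranges: [-2.62, 2.62], [-0.44, 2.09], [-1.27, 1.32], [0.08, 2.57], [-1.32, 4.46], [0.12, 2], [-2.74, 2.74]. Speed limits (rad/s): [2.22, 2.22, 3.01, 3.01, 3.14, 3.14, 3.14].

INTERFACE

Orientations are given as a 3x3 rotation matrix whose columns are the frame's x, y, z axes.
In Python, from rig import r, vision, job gives the robot as it stands.
- The arm moves only by the tool send_rows, never from a script. Its argument "plan" is one flat list of numbers, 5 for each row, row after row: the shift along the tool's x, y, z in mm, then the turn about the tool's z in degrees, then the closure, from 0 (fully open) to 1 (shut). In form: [dx, dy, dz, twist, jaw, dx, dy, dz, twist, jaw, ...]. A call has 1 to 10 rows; each row is the pose to reach, as a shift and turn from the pose commanded when the call began, along the tool's axes at that moment; what a row does not reach only later rows make up. A row lasts 1/12 s, in which the tool goes at most 41.7 mm and 7.16 degrees, less where a joint would pass 70% of its speed; a pose out of reach is approached as far as the arm can. A call with a gripper value outside its range is refused whole. The fingers move at their own pace and stop on an object; "grip_force" is the grip in N (left out, the last holds). Time passes only in rows, so rows that repeat a pose let the fingers close. It gives the time, the measured TCP pose, the force, the opening and the grip force at its end, in the units of the state.
- r.read_state(): the state, without advancing time (a new reading comes with each control period).
- vision.capture(name): name is "scene" or "top" or "wrist"; returns a dict with "pixels" (384x512x3 uint8, red, green, blue), "fx", "fy", "cx", "cy" (pixels), "dist_coeffs" ([k1, k2, p1, p2, k3] as OpenCV has them; the pictures are not rectified), "world_to_cam" (4x4, takes a point from world to camera coordinates). Camera axes: x right, y down, z forward; pixel columns grow to the right and rows downward; lengths in m; the calibration is good to about 2 mm. A picture is of the moment at which its call begins. There is no depth.
- job.sign_off(): hands the job in; it is judged then, once.
The state is a dict: "t": time; "joint_pos": joint angles; "dq": joint speeds; "joint_torque": joint torques, N m; "tool_pos": TCP position; "ee_rot": TCP orientation; "ft_force": force on the tool from outside, world axes, zero at the start; "moment": the same for the moment, N m; "gripper_width": finger opening in m; "gripper_force": force on a finger pad.
Only numpy, scipy, OpenCV 4.12 (cv2) and the standard library are available. Lean on these libraries where they do the work, as an engineer would, in place of code of your own. Each camera call takes 0.05 s, during which the arm holds its last target. There are 200 camera calls.

## Working session

There is one attempt and no reset: what is moved stays moved. The work goes in short steps, Python scripts to look and compute and a tool call to move; the robot and the scene stay as the last step left them, time stands still between calls to the robot, and variables do not carry over. Pictures are saved under pics/ and viewed, at most 14 in all, crops included, and the job is handed in when it is done.

Besides the shell and the picture viewer there is one more tool, called after "Request:" as name(argument=value, ...) on one line, values as JSON. send_rows: Moves the arm, as the interface text tells. Its arguments: {"type":"object","properties":{"plan":{"type":"array","items":{"type":"number"}},"grip_force":{"type":"number"}},"required":["plan"]}

```bash
mkdir -p pics; ls; cat > h.py <<'E'
import numpy as np, cv2
from rig import r, vision, job
def cap(n,save=None):
    c=vision.capture(n); c['K']=np.array([[c['fx'],0,c['cx']],[0,c['fy'],c['cy']],[0,0,1.]]); c['D']=np.array(c['dist_coeffs'],float); c['T']=np.array(c['world_to_cam'])
    if save: cv2.imwrite(f'pics/{save}.png',c['pixels'][:,:,::-1])
    return c
def ray(c,uv):
    p=cv2.undistortPoints(np.array(uv,float).reshape(-1,1,2),c['K'],c['D']).reshape(-1,2)
    R,t=c['T'][:3,:3],c['T'][:3,3]
    d=np.c_[p,np.ones(len(p))]@R
    return -R.T@t, d/np.linalg.norm(d,axis=1,keepdims=True)
def onz(c,uv,z):
    o,d=ray(c,uv); return o+d*((z-o[2])/d[:,2])[:,None]
def proj(c,P):
    return cv2.projectPoints(np.array(P,float).reshape(-1,3),cv2.Rodrigues(c['T'][:3,:3])[0],c['T'][:3,3],c['K'],c['D'])[0].reshape(-1,2)
def tri(c1,a,c2,b):
    o1,d1=ray(c1,[a]);o2,d2=ray(c2,[b]);A=np.c_[d1[0],-d2[0]]
    s=np.linalg.lstsq(A,o2-o1,rcond=None)[0];p,q=o1+s[0]*d1[0],o2+s[1]*d2[0]
    return (p+q)/2,np.linalg.norm(p-q)
E
python3 - <<'E'
from h import *
np.set_printoptions(precision=3,suppress=True)
for n in ['scene','top']:
    c=cap(n,n+'0'); print(n,c['fx'],(-c['T'][:3,:3].T@c['T'][:3,3]))
s=r.read_state();print(s,r.tip_reach)
E
```

```text
pics
scene 452.4477449541353 [ 1.272 -0.442  0.785]
top 488.680438301772 [ 0.289 -0.049  1.443]
{'t': 0.1, 'joint_pos': array([ 1.152,  0.435,  0.025,  1.574, -0.012,  1.134, -0.075]), 'dq': array([-0.   , -0.001, -0.   , -0.004, -0.001, -0.002,  0.002]), 'joint_torque': array([  0.002, -66.913,   0.988, -31.515,  -0.061,   0.037,   0.   ]), 'tool_pos': array([ 0.194, -0.594,  0.24 ]), 'ee_rot': array([[ 0.951,  0.311, -0.001],
       [ 0.311, -0.951,  0.001],
       [-0.   , -0.001, -1.   ]]), 'ft_force': array([-0.685, -0.027,  0.293]), 'moment': array([ 0.07 , -0.033, -0.02 ]), 'gripper_force': 0.0, 'gripper_width': 0.09165481554914505} 0.014
```

View pics/scene0.png

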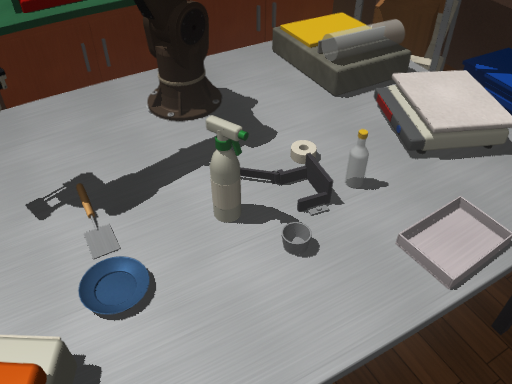

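View pics/top0.png

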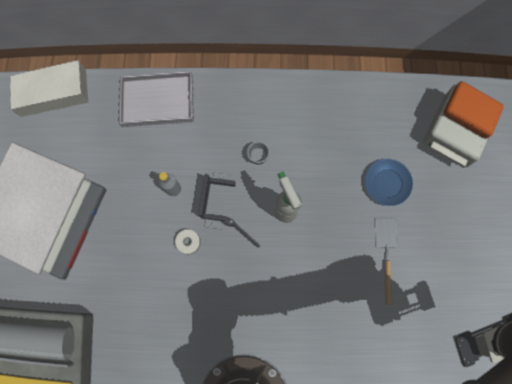

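The scene view shows the bottle base near (228,212), the bay near (318,185) and the gate reaching left to about (242,174). In the top view the bay's back wall is near (204,196), the gate runs from (230,221) to (258,245), the bottle is near (288,212) and the cup is at (257,152).

```bash
python3 - <<'E'
from h import *
t=cv2.imread('pics/top0.png')[140:265,150:310]; s=cv2.imread('pics/scene0.png')[110:260,195:375]
g=lambda i,n:cv2.imwrite(f'pics/{n}.png',cv2.resize(np.clip(i*1.6,0,255).astype('uint8'),None,fx=4.4 if n=='s4' else 5,fy=4.4 if n=='s4' else 4.8,interpolation=cv2.INTER_CUBIC)[:600,:800])
s=s[:135];
cv2.imwrite('pics/t4.png',cv2.resize(np.clip(t*1.6,0,255).astype('uint8'),None,fx=4.5,fy=4.5,interpolation=cv2.INTER_CUBIC))
cv2.imwrite('pics/s4.png',cv2.resize(np.clip(s*2.,0,255).astype('uint8'),None,fx=4,fy=4,interpolation=cv2.INTER_CUBIC))
E
```

```text
(no output)
```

View pics/t4.png

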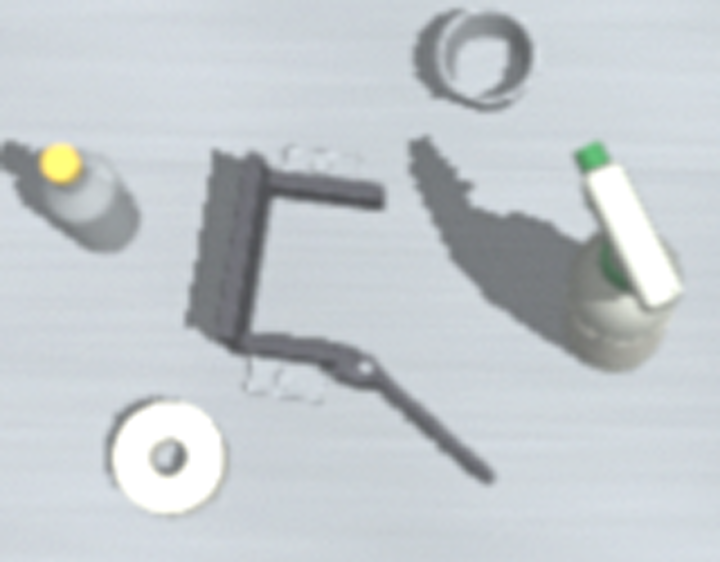

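View pics/s4.png

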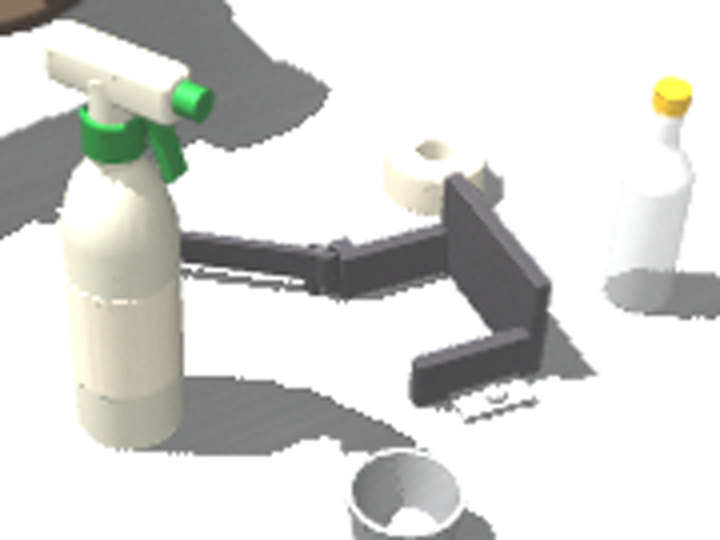

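Top crop: cup-side wall end is near (383,198), hinge pin (366,368), gate end (490,478), and back wall corners (258,158) and (238,346). Scene crop: hinge (327,255), cup-side wall end (413,362), back wall top corners (450,178) and (548,285), and bottle base front (130,446).

```bash
python3 - <<'E'
from h import *
np.set_printoptions(precision=4,suppress=True)
s=cap('scene');t=cap('top')
T=lambda u,v:[150+u/4.5-.4,140+v/4.5-.4]
S=lambda u,v:[195+u/4-.4,110+v/4-.4]
for n,a,b in [('hinge',T(366,366),S(330,245)),('wallend',T(384,188),S(415,360)),('bw cup',T(262,158),S(543,285)),('bw rob',T(238,347),S(452,178)),('gate end',T(490,475),None),('roll',T(168,456),S(436,155)),('sq cap',T(60,160),S(673,85)),('cup',T(487,58),S(408,480))]:
    if b: print(n,*tri(t,a,s,b), end=' ')
    print(n,'top@z35',onz(t,[a],.035)[0], 'z75',onz(t,[a],.075)[0])
def foot(c,uv):
    p=onz(c,[uv],0)[0]; o=ray(c,[uv])[0]; d=p-o; d[2]=0; return p+.034*d/np.linalg.norm(d)
print('bottle scene',foot(s,S(130,446)))
# body side edges in scene at several rows -> axis bearing ; label top z? 
a=ray(s,[S(78,415)])[1][0];b=ray(s,[S(183,412)])[1][0];o=ray(s,[S(78,415)])[0]
for z in [0.]:
    m=(a+b);print('bearing pt',o+m*((z-o[2])/m[2]))
print('bottle top foot',foot(t,T(612,371)), 'edge',onz(t,[T(612,371)],0))
E
```

```text
hinge [0.5095 0.0488 0.0372] 0.005327558682334827 hinge top@z35 [0.5086 0.0465 0.035 ] z75 [0.5024 0.0438 0.075 ]
wallend [0.6275 0.0391 0.0362] 0.0017973680713311933 wallend top@z35 [0.6273 0.0384 0.035 ] z75 [0.6177 0.0359 0.075 ]
bw cup [0.6391 0.1185 0.0708] 0.006804926775654959 bw cup top@z35 [0.6464 0.1199 0.035 ] z75 [0.6362 0.1151 0.075 ]
bw rob [0.5176 0.1319 0.0654] 0.01242643171232775 bw rob top@z35 [0.5194 0.1303 0.035 ] z75 [0.5129 0.1252 0.075 ]
gate end top@z35 [ 0.4393 -0.0352  0.035 ] z75 [ 0.4351 -0.0355  0.075 ]
roll [0.4489 0.1753 0.0245] 0.001896192389339797 roll top@z35 [0.4472 0.1728 0.035 ] z75 [0.4428 0.1665 0.075 ]
sq cap [0.6109 0.228  0.1639] 0.001564204044792767 sq cap top@z35 [0.6428 0.2551 0.035 ] z75 [0.6328 0.2465 0.075 ]
cup [ 0.7156 -0.0259  0.0462] 0.004491248038943421 cup top@z35 [ 0.7179 -0.0277  0.035 ] z75 [ 0.7057 -0.0283  0.075 ]
bottle scene [ 0.5447 -0.1145  0.    ]
bearing pt [ 0.551  -0.1156  0.    ]
bottle top foot [ 0.5463 -0.1239  0.    ] edge [[ 0.5137 -0.1144  0.    ]]
```

```bash
python3 - <<'E'
from h import *
w=cap('wrist')['pixels'][:,:,::-1]; t=cv2.imread('pics/top0.png')
a=cv2.resize(t[264:384,392:512],None,fx=3.2,fy=3.2,interpolation=cv2.INTER_CUBIC)
b=cv2.resize(w,(416,384)) if 0 else w[:, 48:464]
cv2.imwrite('pics/g.png',np.clip(np.hstack([a,b])*1.6,0,255).astype('uint8'))
c=cap('top');s=r.read_state()
for P in ([0,0,0],[0,.095,-.052],[0,-.095,-.052],[.0375,0,-.052],[-.0375,0,-.052]):
    print(P,(proj(c,[s['tool_pos']+s['ee_rot']@np.array(P)])[0]-[392,264])*3.2)
E
```

```text
[0, 0, 0] [277.81615093 227.46939965]
[0, 0.095, -0.052] [410.92821023 187.36123816]
[0, -0.095, -0.052] [195.77123451 275.95987696]
[0.0375, 0, -0.052] [291.53098679 184.95512244]
[-0.0375, 0, -0.052] [320.78863581 277.91994979]
```

View pics/g.png

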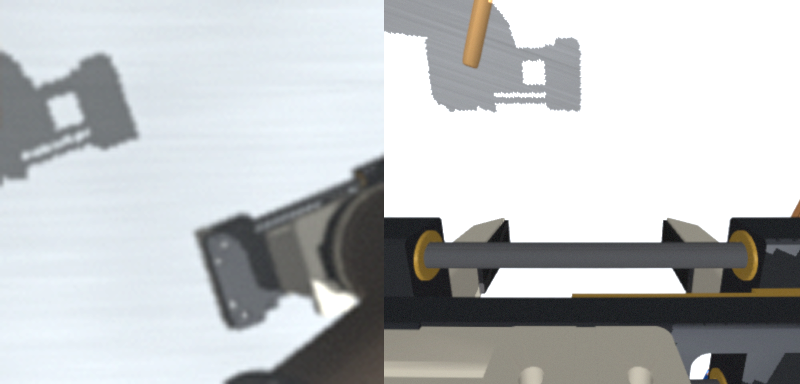

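The gripper's overall body box (75 mm in x) overhangs the 19 mm pads, so I need its real side profile before choosing how to push low. I'm moving it to behind the bottle at a safe height. There its closing axis points at the scene camera.

Request:
send_rows(plan=[21,-10,0,-7,0,63,-30,0,-14,0,105,-50,0,-21,0,147,-71,0,-28,0,189,-92,0,-35,0,231,-112,0,-42,0,270,-132,0,-49,0,310,-152,0,-56,0,350,-171,0,-62,0,385,-188,0,-67,0])

```text
t: 1.13
tool_pos: [0.481, -0.3153, 0.241]
ee_rot: [[0.08, 0.997, 0.0], [0.997, -0.08, -0.0], [-0.0, 0.0, -1.0]]
ft_force: [0.7, -0.7, -0.2]
gripper_width: 0.0919
gripper_force: 0.0
```

```bash
python3 - <<'E'
from h import *
np.set_printoptions(precision=4,suppress=True)
s=cap('scene','scene1');w=cap('wrist');st=r.read_state();print(st['t'],st['tool_pos'],st['ee_rot'],st['joint_pos'])
T=np.eye(4);T[:3,:3]=st['ee_rot'];T[:3,3]=st['tool_pos']
M=w['T']@T; print('cam in tool',-M[:3,:3].T@M[:3,3],M[:3,:3], 'fx',w['fx'])
p=proj(s,[st['tool_pos']])[0];print(p)
pts=[[0,0,.014],[.0375,0,-.052],[-.0375,0,-.052],[.0095,0.046,.014],[.0095,-.046,.014],[.0375,.095,-.052],[-.0375,.095,-.052]]
print(proj(s,[st['tool_pos']+st['ee_rot']@np.array(q) for q in pts]))
u,v=p.astype(int);u0=max(0,u-95);v0=max(0,v-100);c=s['pixels'][v0:v0+150,u0:u0+190,::-1]
print(u0,v0);cv2.imwrite('pics/g2.png',cv2.resize(np.clip(c*2.,0,255).astype('uint8'),None,fx=4,fy=4,interpolation=cv2.INTER_CUBIC))
E
```

```text
1.2333 [ 0.4855 -0.3096  0.2411] [[ 0.0717  0.9974  0.0036]
 [ 0.9974 -0.0718  0.0035]
 [ 0.0037  0.0034 -1.    ]] [ 0.7395  0.3831 -0.3577  1.6735  0.1415  1.1092  0.2709]
cam in tool [ 0.0691  0.0024 -0.1429] [[ 0.0074  1.     -0.0012]
 [-0.9683  0.0069 -0.2497]
 [-0.2497  0.003   0.9683]] fx 281.1376464038867
[124.1199 142.8232]
[[125.4187 148.2849]
 [137.4299 116.9205]
 [100.4899 126.4143]
 [135.1399 159.282 ]
 [124.9634 135.6887]
 [149.7688 141.7918]
 [110.0339 152.6118]]
29 42
```

View pics/g2.png

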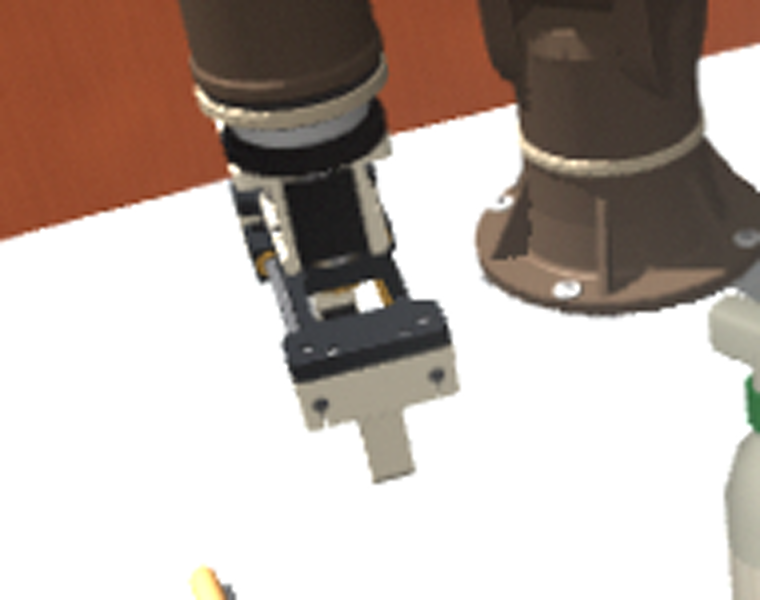

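The side view (jaw block at crop (370,370), finger tip at (393,475)) shows a 75 mm wide jaw block overhanging the 19 mm finger. With the tool vertical, the block would hit the tall bottle at about 66 mm and tip it. So the tool has to tilt. I'll check whether going high, where joint 6 runs out, tilts it. First I raise it and swing it around towards +y.

Request:
send_rows(plan=[0,0,-40,0,0,0,0,-80,0,0,0,0,-120,0,0,0,0,-160,0,0,10,0,-200,0,0,50,0,-200,0,0,90,0,-200,0,0,130,0,-200,0,0,170,0,-200,0,0,210,0,-200,0,0])

```text
t: 2.07
tool_pos: [0.4975, -0.106, 0.4409]
ee_rot: [[0.087, 0.996, 0.0], [0.996, -0.087, -0.0], [-0.0, 0.0, -1.0]]
ft_force: [0.5, 0.4, 0.0]
gripper_width: 0.0915
gripper_force: 0.0
```

Request:
send_rows(plan=[40,0,0,0,0,80,0,0,0,0,120,0,0,0,0,160,0,0,0,0,190,-30,0,0,0,215,-60,0,0,0,240,-92,0,0,0,265,-124,0,0,0,290,-155,0,0,0,315,-186,0,0,0])

```text
t: 2.9
tool_pos: [0.3378, 0.223, 0.4408]
ee_rot: [[0.086, 0.996, 0.001], [0.996, -0.086, -0.0], [-0.0, 0.001, -1.0]]
ft_force: [0.6, 1.3, 0.9]
gripper_width: 0.0915
gripper_force: 0.0
```

```bash
python3 - <<'E'
from h import *
np.set_printoptions(precision=4,suppress=True)
st=r.read_state();print(st['t'],st['tool_pos'],st['joint_pos'],st['dq'])
E
```

```text
2.9 [0.3378 0.223  0.4408] [ 0.0579  0.0016 -0.7512  1.6457  0.0018  1.4945 -0.7799] [-0.4652 -0.2386 -0.4626  0.1854 -0.1592 -0.0133 -0.9155]
```

Request:
send_rows(plan=[20,-35,0,0,0,40,-70,0,0,0,60,-105,0,0,0,80,-140,0,0,0,100,-175,0,0,0,120,-210,0,0,0,140,-245,0,0,0,158,-280,0,0,0,173,-310,0,0,0,173,-316,0,0,0])

```text
t: 3.73
tool_pos: [0.0333, 0.4233, 0.4409]
ee_rot: [[0.077, 0.997, -0.003], [0.997, -0.077, 0.001], [0.001, -0.003, -1.0]]
ft_force: [-1.4, -1.3, 0.1]
gripper_width: 0.0917
gripper_force: 0.0
```

Request:
send_rows(plan=[0,0,-40,0,0,0,0,-80,0,0,0,0,-120,0,0,0,0,-160,0,0,0,0,-200,0,0,0,0,-240,0,0,0,0,-280,0,0,0,0,-320,0,0,0,0,-360,0,0,0,0,-400,0,0])

```text
t: 4.57
tool_pos: [0.0323, 0.4325, 0.6382]
ee_rot: [[0.084, 0.996, 0.032], [0.996, -0.083, -0.024], [-0.022, 0.034, -0.999]]
ft_force: [-0.2, 0.0, -0.3]
gripper_width: 0.0913
gripper_force: 0.0
```

```bash
python3 - <<'E'
from h import *
np.set_printoptions(precision=4,suppress=True)
st=r.read_state();print(st['t'],st['tool_pos'],st['joint_pos'],st['dq'])
E
```

```text
4.5667 [0.0323 0.4325 0.6382] [-1.3532  0.1034 -0.3463  1.0691  0.0703  2.0027 -1.7536] [-1.5458 -0.152   1.8604  0.0193 -0.2342 -0.0017  0.2085]
```

Request:
send_rows(plan=[0,0,0,0,0,0,0,0,0,0,0,0,0,0,0,0,0,0,0,0])

```text
t: 4.9
tool_pos: [0.032, 0.4325, 0.6381]
ee_rot: [[0.084, 0.996, 0.032], [0.996, -0.083, -0.024], [-0.022, 0.034, -0.999]]
ft_force: [-0.6, -0.2, -0.1]
gripper_width: 0.0916
gripper_force: 0.0
```

```bash
python3 - <<'E'
from h import *
np.set_printoptions(precision=4,suppress=True)
st=r.read_state();print(st['t'],st['tool_pos'],st['ee_rot'],st['joint_pos'],st['dq'])
E
```

```text
4.9 [0.032  0.4325 0.6381] [[ 0.0837  0.996   0.0322]
 [ 0.9963 -0.083  -0.0244]
 [-0.0217  0.0341 -0.9992]] [-1.3417  0.1045 -0.3611  1.0685  0.0722  2.0028 -1.7557] [ 0.0129  0.0004  0.0074  0.0003  0.0002 -0.0001 -0.0002]
```

Request:
send_rows(plan=[40,0,-10,0,0,80,0,-20,0,0,120,0,-30,0,0,160,0,-40,0,0,200,0,-50,0,0,240,0,-60,0,0,280,0,-70,0,0,320,0,-80,0,0,360,0,-90,0,0,400,0,-100,0,0])

```text
t: 5.73
tool_pos: [0.0541, 0.6492, 0.5979]
ee_rot: [[0.084, 0.996, 0.034], [0.996, -0.085, 0.015], [0.018, 0.033, -0.999]]
ft_force: [-0.3, 0.7, -0.0]
gripper_width: 0.0916
gripper_force: 0.0
```

```bash
python3 - <<'E'
from h import *
np.set_printoptions(precision=4,suppress=True)
st=r.read_state();print(st['t'],st['tool_pos'],st['joint_pos'],st['dq'])
E
```

```text
5.7333 [0.0541 0.6492 0.5979] [-1.7047  0.4827  0.2927  0.6519 -0.1127  2.0026 -1.578 ] [ 0.4784  0.4393 -0.7632 -0.5699  0.2203  0.0025 -0.1913]
```

Request:
send_rows(plan=[40,0,-10,0,0,80,0,-20,0,0])

```text
t: 5.9
tool_pos: [0.0588, 0.6994, 0.5862]
ee_rot: [[0.082, 0.996, 0.036], [0.995, -0.084, 0.052], [0.054, 0.032, -0.998]]
ft_force: [-0.2, 0.6, 0.2]
gripper_width: 0.0921
gripper_force: 0.0
```

Request:
send_rows(plan=[40,0,-10,0,0,80,0,-20,0,0])

```text
t: 6.07
tool_pos: [0.0633, 0.7419, 0.5749]
ee_rot: [[0.082, 0.996, 0.04], [0.992, -0.086, 0.089], [0.092, 0.033, -0.995]]
ft_force: [0.4, 0.4, -1.3]
gripper_width: 0.0922
gripper_force: 0.0
```

Request:
send_rows(plan=[40,0,-10,0,0,80,0,-20,0,0])

```text
t: 6.23
tool_pos: [0.0666, 0.7776, 0.5647]
ee_rot: [[0.081, 0.996, 0.043], [0.988, -0.086, 0.126], [0.129, 0.033, -0.991]]
ft_force: [0.3, -0.3, -0.0]
gripper_width: 0.0919
gripper_force: 0.0
```

Request:
send_rows(plan=[40,0,-10,0,0,80,0,-20,0,0])

```text
t: 6.4
tool_pos: [0.0692, 0.807, 0.5562]
ee_rot: [[0.079, 0.996, 0.046], [0.983, -0.086, 0.163], [0.166, 0.033, -0.986]]
ft_force: [0.4, 0.4, -0.2]
gripper_width: 0.0918
gripper_force: 0.0
```

```bash
python3 - <<'E'
from h import *
np.set_printoptions(precision=4,suppress=True)
st=r.read_state();print(st['t'],st['tool_pos'],st['joint_pos'],st['dq'])
E
```

```text
6.4 [0.0692 0.807  0.5562] [-1.6252  0.8002  0.5344  0.1956 -0.4191  2.0024 -1.5691] [ 0.0707  0.2568  0.5028 -0.3492 -0.5398  0.0084 -0.0162]
```

Request:
send_rows(plan=[20,0,-36,0,0,40,0,-72,0,0])

```text
t: 6.57
tool_pos: [0.0668, 0.7958, 0.5868]
ee_rot: [[0.078, 0.996, 0.052], [0.976, -0.087, 0.2], [0.204, 0.035, -0.978]]
ft_force: [-0.3, -0.0, 2.1]
gripper_width: 0.092
gripper_force: 0.0
```

Request:
send_rows(plan=[20,0,-36,0,0,40,0,-72,0,0])

```text
t: 6.73
tool_pos: [0.0618, 0.7829, 0.6211]
ee_rot: [[0.072, 0.996, 0.056], [0.966, -0.084, 0.244], [0.248, 0.036, -0.968]]
ft_force: [0.1, -0.3, 0.6]
gripper_width: 0.0918
gripper_force: 0.0
```

Request:
send_rows(plan=[20,0,-36,0,0,40,0,-72,0,0])

```text
t: 6.9
tool_pos: [0.0582, 0.7707, 0.649]
ee_rot: [[0.069, 0.996, 0.059], [0.957, -0.083, 0.279], [0.283, 0.037, -0.958]]
ft_force: [-0.4, -0.4, 0.9]
gripper_width: 0.092
gripper_force: 0.0
```

Request:
send_rows(plan=[20,0,-36,0,0,40,0,-72,0,0])

```text
t: 7.07
tool_pos: [0.0555, 0.7579, 0.6755]
ee_rot: [[0.067, 0.996, 0.062], [0.946, -0.083, 0.313], [0.317, 0.038, -0.948]]
ft_force: [0.3, -1.4, 1.2]
gripper_width: 0.0919
gripper_force: 0.0
```

Request:
send_rows(plan=[20,0,-36,0,0,40,0,-72,0,0])

```text
t: 7.23
tool_pos: [0.053, 0.7439, 0.702]
ee_rot: [[0.064, 0.996, 0.065], [0.934, -0.083, 0.347], [0.351, 0.038, -0.936]]
ft_force: [0.1, -1.1, 0.8]
gripper_width: 0.0918
gripper_force: 0.0
```

```bash
python3 - <<'E'
from h import *
np.set_printoptions(precision=4,suppress=True)
st=r.read_state();print(st['t'],st['tool_pos'],st['joint_pos'],st['dq'])
E
```

```text
7.2333 [0.053  0.7439 0.702 ] [-1.6763  0.6192  0.5943  0.1875 -0.4255  2.003  -1.5718] [-0.0598 -0.1722 -0.0686  0.0704  0.1441 -0.0006  0.002 ]
```

Request:
send_rows(plan=[20,0,-36,0,0,40,0,-72,0,0])

```text
t: 7.4
tool_pos: [0.0505, 0.7286, 0.7285]
ee_rot: [[0.062, 0.996, 0.067], [0.921, -0.083, 0.381], [0.385, 0.038, -0.922]]
ft_force: [-0.2, -0.7, 0.9]
gripper_width: 0.0919
gripper_force: 0.0
```

Request:
send_rows(plan=[20,0,-36,0,0,40,0,-72,0,0])

```text
t: 7.57
tool_pos: [0.048, 0.7121, 0.7547]
ee_rot: [[0.06, 0.996, 0.07], [0.906, -0.083, 0.415], [0.419, 0.038, -0.907]]
ft_force: [-0.1, -0.2, 0.4]
gripper_width: 0.0919
gripper_force: 0.0
```

Request:
send_rows(plan=[20,0,-36,0,0,40,0,-72,0,0])

```text
t: 7.73
tool_pos: [0.0453, 0.6946, 0.7803]
ee_rot: [[0.057, 0.996, 0.072], [0.89, -0.083, 0.448], [0.452, 0.039, -0.891]]
ft_force: [-0.2, -0.8, 0.6]
gripper_width: 0.0921
gripper_force: 0.0
```

Request:
send_rows(plan=[20,0,-36,0,0,40,0,-72,0,0])

```text
t: 7.9
tool_pos: [0.0426, 0.6761, 0.8053]
ee_rot: [[0.054, 0.996, 0.074], [0.873, -0.084, 0.48], [0.485, 0.039, -0.874]]
ft_force: [0.4, -1.9, 1.3]
gripper_width: 0.0919
gripper_force: 0.0
```

Request:
send_rows(plan=[20,0,-36,0,0,40,0,-72,0,0])

```text
t: 8.07
tool_pos: [0.0398, 0.6568, 0.8296]
ee_rot: [[0.052, 0.996, 0.076], [0.855, -0.084, 0.512], [0.516, 0.039, -0.855]]
ft_force: [-0.5, 0.1, 0.0]
gripper_width: 0.0922
gripper_force: 0.0
```

Request:
send_rows(plan=[20,0,-36,0,0,40,0,-72,0,0])

```text
t: 8.23
tool_pos: [0.0369, 0.6364, 0.8532]
ee_rot: [[0.049, 0.996, 0.078], [0.835, -0.084, 0.543], [0.548, 0.039, -0.836]]
ft_force: [0.3, -0.5, 0.3]
gripper_width: 0.0918
gripper_force: 0.0
```

```bash
python3 - <<'E'
from h import *
np.set_printoptions(precision=4,suppress=True)
st=r.read_state();print(st['t'],st['tool_pos'],st['joint_pos'],st['dq'])
E
```

```text
8.2333 [0.0369 0.6364 0.8532] [-1.7765  0.4048  0.6817  0.1852 -0.4082  2.0029 -1.575 ] [-0.134  -0.1798 -0.0191  0.083   0.1658 -0.0013  0.0022]
```

Good: the tilt builds up and holds. The tool now leans 33° towards the bay, with the finger line exactly across the bay axis. Now back around to behind the bottle.

```bash
cat >> h.py <<'E'
def shift(frm,to,R=None):
    R=r.read_state()['ee_rot'] if R is None else R
    d=np.array(to,float)-np.array(frm,float); return np.round(R.T@d*1000,0), round(np.linalg.norm(d)*24/1000*1.0,1)
E
python3 - <<'E'
from h import *
p=r.read_state()['tool_pos']
for q in [(.10,.46,.58),(.40,.25,.50),(.52,-.02,.48),(.535,-.27,.44)]:
    print(q,shift(p,q));p=q
E
```

```text
(0.1, 0.46, 0.58) (array([-294.,   67.,  137.]), np.float64(0.0))
(0.4, 0.25, 0.5) (array([-205.,  313.,  -24.]), np.float64(0.0))
(0.52, -0.02, 0.48) (array([-231.,  141., -121.]), np.float64(0.0))
(0.535, -0.27, 0.44) (array([-230.,   34., -101.]), np.float64(0.0))
```

Request:
send_rows(plan=[-294,67,137,0,0.3,-294,67,137,0,0.5,-294,67,137,0,0.63,-294,67,137,0,0.63,-294,67,137,0,0.63,-294,67,137,0,0.63,-294,67,137,0,0.63,-294,67,137,0,0.63,-294,67,137,0,0.63])

```text
t: 8.98
tool_pos: [0.0878, 0.4879, 0.6252]
ee_rot: [[0.047, 0.996, 0.076], [0.837, -0.081, 0.541], [0.545, 0.038, -0.837]]
ft_force: [1.5, 0.5, -0.2]
gripper_width: 0.0368
gripper_force: 0.0
```

Request:
send_rows(plan=[-205,313,-24,0,0.63,-205,313,-24,0,0.63,-205,313,-24,0,0.63,-205,313,-24,0,0.63,-205,313,-24,0,0.63,-205,313,-24,0,0.63,-205,313,-24,0,0.63,-205,313,-24,0,0.63,-205,313,-24,0,0.63,-205,313,-24,0,0.63])

```text
t: 9.82
tool_pos: [0.3918, 0.2739, 0.5465]
ee_rot: [[0.055, 0.995, 0.081], [0.837, -0.09, 0.54], [0.544, 0.038, -0.838]]
ft_force: [0.2, 0.9, 0.6]
gripper_width: 0.0341
gripper_force: 0.0
```

```bash
python3 - <<'E'
from h import *
np.set_printoptions(precision=4,suppress=True)
st=r.read_state();print(st['t'],st['tool_pos'],st['ee_rot'],st['joint_pos'])
p=st['tool_pos']
for q in [(.52,-.02,.48),(.535,-.27,.44)]:
    print(q,shift(p,q));p=q
E
```

```text
9.8167 [0.3918 0.2739 0.5465] [[ 0.0548  0.9952  0.081 ]
 [ 0.837  -0.09    0.5397]
 [ 0.5444  0.0382 -0.8379]] [-1.7114 -0.424   0.8646  1.6822  0.0007  1.2537 -0.8915]
(0.52, -0.02, 0.48) (array([-275.,  152.,  -92.]), np.float64(0.0))
(0.535, -0.27, 0.44) (array([-230.,   36., -100.]), np.float64(0.0))
```

Request:
send_rows(plan=[-275,152,-92,0,0.63,-275,152,-92,0,0.63,-275,152,-92,0,0.63,-275,152,-92,0,0.63,-275,152,-92,0,0.63,-275,152,-92,0,0.63,-275,152,-92,0,0.63,-275,152,-92,0,0.63,-275,152,-92,0,0.63])

```text
t: 10.57
tool_pos: [0.4788, 0.0005, 0.4893]
ee_rot: [[0.052, 0.992, 0.114], [0.846, -0.104, 0.523], [0.531, 0.069, -0.845]]
ft_force: [-0.1, -0.1, -0.4]
gripper_width: 0.0337
gripper_force: 0.0
```

```bash
python3 - <<'E'
from h import *
np.set_printoptions(precision=4,suppress=True)
st=r.read_state();print(st['t'],st['tool_pos'],st['ee_rot'],st['joint_pos'])
p=st['tool_pos']
for q in [(.535,-.27,.42)]:
    print(q,shift(p,q));p=q
E
```

```text
10.5667 [0.4788 0.0005 0.4893] [[ 0.052   0.9921  0.1141]
 [ 0.8459 -0.1044  0.5231]
 [ 0.5309  0.0693 -0.8446]] [-1.4752 -0.4385  1.3179  1.6353 -0.1043  1.4142 -0.2162]
(0.535, -0.27, 0.42) (array([-263.,   79.,  -77.]), np.float64(0.0))
```

```bash
python3 - <<'E'
from h import *
p=r.read_state()['tool_pos']
print(shift(p,(.66,.08,.42)))
E
```

```text
(array([ 40., 167., 121.]), np.float64(0.0))
```

Request:
send_rows(plan=[40,167,121,0,0.63,40,167,121,0,0.63,40,167,121,0,0.63,40,167,121,0,0.63,40,167,121,0,0.63,40,167,121,0,0.63])

```text
t: 11.07
tool_pos: [0.5139, 0.0944, 0.4613]
ee_rot: [[0.051, 0.988, 0.148], [0.85, -0.121, 0.512], [0.524, 0.1, -0.846]]
ft_force: [-0.4, -0.6, 0.2]
gripper_width: 0.0339
gripper_force: 0.0
```

```bash
python3 - <<'E'
from h import *
np.set_printoptions(precision=4,suppress=True)
st=r.read_state();print(st['t'],st['tool_pos'],st['ee_rot'],st['joint_pos'])
p=st['tool_pos']
for q in [(.68,-.1,.42),(.60,-.27,.40)]:
    print(q,shift(p,q));p=q
E
```

```text
11.0667 [0.5139 0.0944 0.4613] [[ 0.0511  0.9876  0.1482]
 [ 0.8503 -0.1209  0.5122]
 [ 0.5238  0.0998 -0.846 ]] [-1.664  -0.4382  1.3171  1.7063 -0.0408  1.2222 -0.3859]
(0.68, -0.1, 0.42) (array([-178.,  183.,  -40.]), np.float64(0.0))
(0.6, -0.27, 0.4) (array([-159.,  -60.,  -82.]), np.float64(0.0))
```

The elbow has drifted to the q2/q3 limits. I'll fit a quick kinematic model to the logged joint/pose pairs so I can plan the way back properly.

```bash
cat > kin.py <<'E'
import numpy as np
from scipy.optimize import least_squares
from scipy.spatial.transform import Rotation as Ro
import itertools
Z=lambda a:Ro.from_euler('z',a).as_matrix(); Y=lambda a:Ro.from_euler('y',a).as_matrix()
# params: d1,L2,ae,L3,aw,L4,a1, yaw7, off(2,4,6), off1
def fk(q,P,s):
    d1,a1,L2,ae,L3,ab,aw,L4,o7,o1=P
    R=Z(s[0]*q[0]+o1); p=np.array([0,0,d1])+R@[a1,0,0]
    R=R@Y(q[1]); p=p+R@[0,0,L2]
    R=R@Z(s[1]*q[2]); p=p+R@[ae,0,0]
    R=R@Y(q[3]); p=p+R@[ab,0,L3]
    R=R@Z(s[2]*q[4]); R=R@Y(q[5]); p=p+R@[aw,0,0]
    R=R@Z(s[3]*q[6]+o7); p=p+R@[0,0,L4]
    return p,R
D=[([1.152,.435,.025,1.574,-.012,1.134,-.075],[.194,-.594,.240],[[.951,.311,-.001],[.311,-.951,.001],[0,-.001,-1]]),
([.7395,.3831,-.3577,1.6735,.1415,1.1092,.2709],[.4855,-.3096,.2411],[[.0717,.9974,.0036],[.9974,-.0718,.0035],[.0037,.0034,-1]]),
([.0579,.0016,-.7512,1.6457,.0018,1.4945,-.7799],[.3378,.223,.4408],[[.086,.996,.001],[.996,-.086,0],[0,.001,-1]]),
([-1.3417,.1045,-.3611,1.0685,.0722,2.0028,-1.7557],[.032,.4325,.6381],[[.0837,.996,.0322],[.9963,-.083,-.0244],[-.0217,.0341,-.9992]]),
([-1.7047,.4827,.2927,.6519,-.1127,2.0026,-1.578],[.0541,.6492,.5979],[[.084,.996,.034],[.996,-.085,.015],[.018,.033,-.999]]),
([-1.6252,.8002,.5344,.1956,-.4191,2.0024,-1.5691],[.0692,.807,.5562],[[.079,.996,.046],[.983,-.086,.163],[.166,.033,-.986]]),
([-1.6763,.6192,.5943,.1875,-.4255,2.003,-1.5718],[.053,.7439,.702],[[.064,.996,.065],[.934,-.083,.347],[.351,.038,-.936]]),
([-1.7765,.4048,.6817,.1852,-.4082,2.0029,-1.575],[.0369,.6364,.8532],[[.049,.996,.078],[.835,-.084,.543],[.548,.039,-.836]]),
([-1.7114,-.424,.8646,1.6822,.0007,1.2537,-.8915],[.3918,.2739,.5465],[[.0548,.9952,.081],[.837,-.09,.5397],[.5444,.0382,-.8379]]),
([-1.4752,-.4385,1.3179,1.6353,-.1043,1.4142,-.2162],[.4788,.0005,.4893],[[.052,.9921,.1141],[.8459,-.1044,.5231],[.5309,.0693,-.8446]]),
([-1.664,-.4382,1.3171,1.7063,-.0408,1.2222,-.3859],[.5139,.0944,.4613],[[.0511,.9876,.1482],[.8503,-.1209,.5122],[.5238,.0998,-.846]])]
def fit():
    best=None
    for s in itertools.product([1,-1],repeat=4):
        def f(P):
            e=[]
            for q,p,R in D:
                a,B=fk(q,P,s); e+=list(a-p)+list(.3*(B-np.array(R)).ravel())
            return e
        for o7 in (0,1.57,3.14,-1.57):
            u=least_squares(f,[.35,0,.4,0,.4,0,.05,.25,o7,0])
            if best is None or u.cost<best[0]: best=(u.cost,u.x,s,np.abs(u.fun).max())
    return best
if __name__=='__main__':
    b=fit();print(b);np.savez('kin.npz',P=b[1],s=b[2])
E
python3 kin.py
```

```text
(np.float64(0.002432370597345109), array([ 0.3123743 , -0.00713692,  0.54630296, -0.00987452,  0.4397897 ,
       -0.01677624, -0.00696348,  0.41011682,  1.4952091 , -0.08082319]), (-1, -1, -1, -1), np.float64(0.028859798123211072))
```

```bash
cat >> kin.py <<'E'
S=[-1,1,-1,1,-1,1,-1]; AX='zyzyzyz'
P0=np.zeros((8,3)); P0[1,2]=.312;P0[2,2]=0;P0[3,2]=.546;P0[5,2]=.44;P0[7,2]=.41
X0=np.r_[P0.ravel(),0,0,0,0,0,0,1.495]
def fk2(q,x):
    L=x[:24].reshape(8,3);o=x[24:];R=np.eye(3);p=np.zeros(3)
    for i in range(7):
        p=p+R@L[i]; R=R@Ro.from_euler(AX[i],S[i]*q[i]+o[i]).as_matrix()
    return p+R@L[7],R
def fit2():
    def f(x):
        e=[]
        for q,p,R in D:
            a,B=fk2(q,x); e+=list(a-p)+list(.3*(B-np.array(R)).ravel())
        return np.r_[e,.003*(x-X0)]
    return least_squares(f,X0)
if __name__=='__main__':
    u=fit2();np.set_printoptions(precision=3,suppress=True);n=len(D)*12
    print(np.abs(u.fun[:n]).reshape(-1,12).max(1));print(u.x[:24].reshape(8,3),u.x[24:]);np.save('x.npy',u.x)
E
python3 kin.py|tail -15
```

```text
(np.float64(0.002432370597345109), array([ 0.3123743 , -0.00713692,  0.54630296, -0.00987452,  0.4397897 ,
       -0.01677624, -0.00696348,  0.41011682,  1.4952091 , -0.08082319]), (-1, -1, -1, -1), np.float64(0.028859798123211072))
[0. 0. 0. 0. 0. 0. 0. 0. 0. 0. 0.]
[[-0.     0.    -0.02 ]
 [-0.    -0.018  0.292]
 [ 0.    -0.018  0.006]
 [-0.    -0.008  0.552]
 [ 0.    -0.008 -0.006]
 [-0.001 -0.     0.434]
 [-0.    -0.    -0.027]
 [ 0.     0.     0.383]] [ 0.     0.    -0.     0.    -0.    -0.     1.571]
```

```bash
cat > sim.py <<'E'
from kin import *
x=np.load('x.npy')
LO=np.array([-2.62,-.44,-1.27,.08,-1.32,.12,-2.74]);HI=np.array([2.62,2.09,1.32,2.57,4.46,2.003,2.74])
def err(q,p,R,w=.3):
    a,B=fk2(q,x); return np.r_[p-a, w*Ro.from_matrix(R@B.T).as_rotvec()]
def jac(q,w=.3):
    a,B=fk2(q,x);J=np.zeros((6,7))
    for i in range(7):
        d=q.copy();d[i]+=1e-5;b,C=fk2(d,x);J[:3,i]=(b-a)/1e-5;J[3:,i]=w*Ro.from_matrix(C@B.T).as_rotvec()/1e-5
    return J
def solve(q,p,R,it=6,lam=.02):
    q=q.copy()
    for _ in range(it):
        e=err(q,p,R);J=jac(q);free=np.ones(7,bool)
        for _ in range(4):
            Jf=J[:,free];dq=np.zeros(7);dq[free]=Jf.T@np.linalg.solve(Jf@Jf.T+lam**2*np.eye(6),e)
            bad=free&(((q+dq)>HI+1e-9)|((q+dq)<LO-1e-9))
            if not bad.any(): break
            free&=~bad
        q=np.clip(q+dq,LO,HI)
    return q
def call(q,sh,tw=0,n=10,step=.0417):
    p0,R0=fk2(q,x);goal=p0+R0@np.array(sh)/1000;RG=R0@Z(np.radians(tw))
    for _ in range(n):
        p,R=fk2(q,x);d=goal-p;L=np.linalg.norm(d);t=p+d*min(1,step/max(L,1e-9))
        rv=Ro.from_matrix(RG@R.T).as_rotvec();a=np.linalg.norm(rv);Rt=Ro.from_rotvec(rv*min(1,.125/max(a,1e-9))).as_matrix()@R
        q=solve(q,t,Rt)
    return q
E
python3 - <<'E'
from sim import *
np.set_printoptions(precision=3,suppress=True)
q=np.array([-1.7765,.4048,.6817,.1852,-.4082,2.0029,-1.575])
for sh,n in [((-294,67,137),9),((-205,313,-24),10),((-275,152,-92),9),((40,167,121),6)]:
    q=call(q,sh,0,n);print(q,fk2(q,x)[0])
# IK families at push poses
t=np.radians(33);X=np.array([.085,.9964,0]);Rz=np.sin(t)*X-np.cos(t)*np.array([0,0,1]);Ry=np.array([.9964,-.085,0]);R=np.c_[np.cross(Ry,Rz),Ry,Rz];np.save('R.npy',R)
rng=np.random.default_rng(0)
for P in [(.535,-.25,.024),(.535,-.25,.40),(.567,.042,.024)]:
    S=[]
    for _ in range(30):
        u=least_squares(lambda q:np.r_[err(q,np.array(P),R)*50,.05*(q-(LO+HI)/2)],rng.uniform(LO,HI),bounds=(LO,HI))
        if np.linalg.norm(u.fun[:6])/50<.004:S.append(np.r_[u.cost,u.x])
    S=sorted(S,key=lambda a:a[0]);print(P,len(S));print(np.array(S)[::max(1,len(S)//4)] if S else None)
E
```

```text
[-2.342 -0.416  0.454  1.712  0.436  1.279 -1.96 ] [0.1  0.46 0.58]
[-1.65  -0.435  0.904  1.786 -0.032  1.177 -0.782] [0.4   0.249 0.5  ]
[-1.337 -0.427  1.233  1.769 -0.082  1.26  -0.175] [ 0.477 -0.013  0.449]
[-1.549 -0.427  1.233  1.83   0.081  0.996 -0.428] [0.546 0.065 0.428]
(0.535, -0.25, 0.024) 19
[[ 0.005  1.153  1.032 -0.921  1.578  0.257  1.044  0.217]
 [ 0.005  1.153  1.032 -0.921  1.578  0.257  1.044  0.217]
 [ 0.005  1.153  1.032 -0.921  1.578  0.257  1.044  0.217]
 [ 0.005  1.153  1.032 -0.921  1.578  0.257  1.044  0.217]
 [ 0.005  1.153  1.032 -0.921  1.578  0.257  1.044  0.217]]
(0.535, -0.25, 0.4) 14
[[ 0.006  0.948  0.541 -0.562  1.213 -0.262  1.659  0.342]
 [ 0.006  0.948  0.541 -0.562  1.213 -0.262  1.659  0.342]
 [ 0.006  0.948  0.541 -0.562  1.213 -0.262  1.659  0.342]
 [ 0.006  0.948  0.541 -0.562  1.213 -0.262  1.659  0.342]
 [ 0.006  0.948  0.541 -0.563  1.213 -0.262  1.659  0.342]]
(0.567, 0.042, 0.024) 20
[[ 0.005  0.841  0.997 -1.05   1.873  0.403  0.652 -0.328]
 [ 0.005  0.841  0.997 -1.05   1.873  0.403  0.652 -0.328]
 [ 0.005  0.841  0.997 -1.05   1.873  0.403  0.652 -0.328]
 [ 0.005  0.841  0.997 -1.05   1.873  0.403  0.652 -0.328]]
```

```bash
cat > search.py <<'E'
from sim import *
import sys,multiprocessing as mp,time
R=np.load('R.npy');END=[(.535,-.25,.40),(.535,-.25,.10)]
q0=np.array([-1.664,-.4382,1.3171,1.7063,-.0408,1.2222,-.3859])
def wp(q,P,n=14):
    p,B=fk2(q,x);return call(q,B.T@(np.array(P)-p)*1000,0,n)
def ev(seed):
    g=np.random.default_rng(seed);q=q0;W=[tuple(np.round([g.uniform(.1,.75),g.uniform(-.45,.6),g.uniform(.40,.85)],2)) for _ in range(g.integers(1,4))]
    for P in W:
        if not .3<np.hypot(P[0],P[1])<.85: return (9,W)
        q=wp(q,P)
        if fk2(q,x)[0][2]<.36: return (9,W)
    for P in END: q=wp(q,P)
    p,B=fk2(q,x)
    return (np.linalg.norm(p-END[-1])*3+np.linalg.norm(Ro.from_matrix(R@B.T).as_rotvec()),W,np.round(q,2),np.round(p,3),np.round(B,2).tolist())
if __name__=='__main__':
    t=time.time();out=[]
    with mp.Pool() as po:
        for o in po.imap_unordered(ev,range(4000)):
            out.append(o)
            if time.time()-t>240: po.terminate();break
    out.sort(key=lambda o:o[0]);print(len(out),mp.cpu_count())
    for o in out[:6]: print(o)
E
OMP_NUM_THREADS=1 python3 search.py
```

```text
3965 4
(np.float64(0.059658717829420116), [(np.float64(0.15), np.float64(0.27), np.float64(0.55)), (np.float64(0.27), np.float64(0.27), np.float64(0.83))], array([ 0.1 ,  0.87,  0.91,  1.7 , -1.03,  1.49,  1.3 ]), array([ 0.535, -0.25 ,  0.1  ]), [[0.06, 0.99, 0.09], [0.86, -0.09, 0.51], [0.51, 0.05, -0.86]])
(np.float64(0.06979580568825959), [(np.float64(0.15), np.float64(0.26), np.float64(0.6))], array([ 0.09,  0.87,  0.91,  1.71, -1.03,  1.48,  1.31]), array([ 0.535, -0.25 ,  0.1  ]), [[0.05, 0.99, 0.1], [0.86, -0.1, 0.5], [0.51, 0.06, -0.86]])
(np.float64(0.08374785586558132), [(np.float64(0.27), np.float64(0.14), np.float64(0.78)), (np.float64(0.59), np.float64(0.39), np.float64(0.61)), (np.float64(0.21), np.float64(0.23), np.float64(0.56))], array([ 0.3 ,  0.73,  0.52,  1.71, -0.85,  1.27,  1.15]), array([ 0.535, -0.25 ,  0.1  ]), [[0.05, 0.99, 0.12], [0.86, -0.1, 0.5], [0.51, 0.07, -0.86]])
(np.float64(0.08742791366225733), [(np.float64(0.21), np.float64(0.22), np.float64(0.56))], array([ 0.33,  0.72,  0.49,  1.71, -0.84,  1.25,  1.14]), array([ 0.535, -0.25 ,  0.1  ]), [[0.05, 0.99, 0.12], [0.86, -0.11, 0.51], [0.52, 0.08, -0.85]])
(np.float64(0.08887303666905631), [(np.float64(0.38), np.float64(0.18), np.float64(0.77)), (np.float64(0.52), np.float64(0.55), np.float64(0.81)), (np.float64(0.72), np.float64(0.02), np.float64(0.63))], array([ 0.34,  0.72,  0.46,  1.71, -0.83,  1.24,  1.13]), array([ 0.535, -0.25 ,  0.1  ]), [[0.05, 0.99, 0.12], [0.85, -0.11, 0.51], [0.52, 0.08, -0.85]])
(np.float64(0.0894722562032745), [(np.float64(0.16), np.float64(0.27), np.float64(0.48)), (np.float64(0.31), np.float64(-0.07), np.float64(0.54)), (np.float64(0.52), np.float64(0.37), np.float64(0.84))], array([ 0.31,  0.77,  0.56,  1.69, -0.91,  1.35,  1.2 ]), array([ 0.535, -0.25 ,  0.1  ]), [[0.05, 0.99, 0.13], [0.82, -0.12, 0.56], [0.57, 0.08, -0.82]])
```

```bash
cat > nx.py <<'E'
from h import *
import sys
np.set_printoptions(precision=4,suppress=True)
st=r.read_state();print(st['t'],st['tool_pos'],st['ee_rot'].tolist() if len(sys.argv)>4 else '',st['joint_pos'])
print(shift(st['tool_pos'],[float(a) for a in sys.argv[1:4]])[0])
E
python3 nx.py .38 .18 .77
```

```text
11.0667 [0.5139 0.0944 0.4613]  [-1.664  -0.4382  1.3171  1.7063 -0.0408  1.2222 -0.3859]
[ 228. -112. -237.]
```

Request:
send_rows(plan=[228,-112,-237,0,0.63,228,-112,-237,0,0.63,228,-112,-237,0,0.63,228,-112,-237,0,0.63,228,-112,-237,0,0.63,228,-112,-237,0,0.63,228,-112,-237,0,0.63,228,-112,-237,0,0.63,228,-112,-237,0,0.63,228,-112,-237,0,0.63])

```text
t: 11.9
tool_pos: [0.3792, 0.1811, 0.7733]
ee_rot: [[0.049, 0.987, 0.152], [0.85, -0.121, 0.513], [0.525, 0.104, -0.845]]
ft_force: [0.6, 0.2, -0.1]
gripper_width: 0.0342
gripper_force: 0.0
```

```bash
python3 nx.py .52 .55 .81 1
```

```text
11.9 [0.3792 0.1811 0.7733] [[0.04851974588022656, 0.9872412849945317, 0.15165908961240734], [0.8496143026722811, -0.12062758649510862, 0.5134243099728121], [0.5251679454749799, 0.10394051461634703, -0.8446271357628036]] [-1.4208 -0.2462  0.8244  1.0599 -0.1828  1.8072 -0.7462]
[340.  98. 180.]
```

```bash
python3 - <<'E'
import search as s
from search import *
s.END=[(.535,-.25,.40),(.535,-.25,.10),(.567,.042,.03)]
np.set_printoptions(precision=2,suppress=True)
q0=np.array([-1.4208,-.2462,.8244,1.0599,-.1828,1.8072,-.7462])
for W in [[],[(.52,.55,.81),(.72,.02,.63)],[(.7,.2,.6)],[(.72,.02,.63)],[(.5,.4,.8),(.6,0,.6)]]:
    q=q0;print(W)
    for P in W+s.END:
        q=wp(q,P);p,B=fk2(q,x);print('  ',P,p,q,np.linalg.norm(Ro.from_matrix(R@B.T).as_rotvec()))
E
```

```text
[]
   (0.535, -0.25, 0.4) [ 0.45 -0.15  0.46] [-1.13 -0.42  1.31  1.71 -0.08  1.36  0.08] 0.24831966469171854
   (0.535, -0.25, 0.1) [ 0.4  -0.14  0.25] [-1.02 -0.42  1.31  2.24  0.02  0.77  0.15] 0.39093249662091856
   (0.567, 0.042, 0.03) [0.44 0.05 0.18] [-1.6  -0.42  1.31  2.47  0.68  0.4  -0.98] 0.46000582915019844
[(0.52, 0.55, 0.81), (0.72, 0.02, 0.63)]
   (0.52, 0.55, 0.81) [0.49 0.52 0.78] [-0.82  0.56  0.8   0.16 -1.03  1.99 -0.96] 0.09188922461367319
   (0.72, 0.02, 0.63) [0.72 0.02 0.63] [ 0.01  0.61  0.52  0.52 -0.95  2.   -0.08] 0.09188998947286006
   (0.535, -0.25, 0.4) [ 0.54 -0.25  0.4 ] [ 0.27  0.46  0.59  1.36 -0.7   1.72  0.78] 0.09188998947286031
   (0.535, -0.25, 0.1) [ 0.54 -0.25  0.1 ] [ 0.33  0.72  0.49  1.71 -0.85  1.25  1.15] 0.09188998947286017
   (0.567, 0.042, 0.03) [0.57 0.04 0.03] [-0.06  0.68  0.31  2.02 -1.16  0.84  1.07] 0.0918899894728603
[(0.7, 0.2, 0.6)]
   (0.7, 0.2, 0.6) [0.7 0.2 0.6] [-0.59  0.55  1.1   0.9  -1.11  1.85 -0.02] 0.11238891501242197
   (0.535, -0.25, 0.4) [ 0.54 -0.25  0.4 ] [ 0.03  0.57  1.08  1.4  -0.9   1.87  0.97] 0.112388915
[... 504 characters left out ...]
.43  1.31  2.34  0.05  0.49  0.11] 0.5775261587075924
   (0.567, 0.042, 0.03) [0.46 0.04 0.18] [-1.67 -0.43  1.31  2.55  1.36  0.38 -1.74] 0.6108677692769436
[(0.5, 0.4, 0.8), (0.6, 0, 0.6)]
   (0.5, 0.4, 0.8) [0.5 0.4 0.8] [-0.9   0.41  1.06  0.47 -1.05  2.   -0.69] 0.11238891501242228
   (0.6, 0, 0.6) [0.6 0.  0.6] [-0.42  0.39  1.11  1.12 -0.94  1.93  0.29] 0.11238891501242233
   (0.535, -0.25, 0.4) [ 0.53 -0.25  0.4 ] [ 0.05  0.56  1.05  1.4  -0.88  1.85  0.96] 0.1123889150124223
   (0.535, -0.25, 0.1) [ 0.54 -0.25  0.1 ] [ 0.12  0.85  0.89  1.75 -1.07  1.46  1.35] 0.11238891501242247
   (0.567, 0.042, 0.03) [0.57 0.04 0.03] [-0.25  0.74  0.6   2.06 -1.32  1.    1.21] 0.11238891501242247
```

Plan 2 works best in the simulation, so I'm following it.

Request:
send_rows(plan=[340,98,180,0,0.63,340,98,180,0,0.63,340,98,180,0,0.63,340,98,180,0,0.63,340,98,180,0,0.63,340,98,180,0,0.63,340,98,180,0,0.63,340,98,180,0,0.63,340,98,180,0,0.63,340,98,180,0,0.63])

```text
t: 12.73
tool_pos: [0.4976, 0.5247, 0.7877]
ee_rot: [[0.037, 0.99, 0.137], [0.838, -0.105, 0.535], [0.544, 0.095, -0.834]]
ft_force: [-0.2, -0.7, 1.3]
gripper_width: 0.0339
gripper_force: 0.0
```

```bash
python3 nx.py .72 .02 .63 1
```

```text
12.7333 [0.4976 0.5247 0.7877] [[0.036681667675499956, 0.9899265492708389, 0.1367475129765572], [0.8381227571721642, -0.10499973814395411, 0.5352805796027261], [0.5442469101121968, 0.0949762182782122, -0.8335315343734128]] [-0.7778  0.5892  0.9368  0.0888 -1.2199  1.9865 -0.9821]
[-501.  258. -108.]
```

Request:
send_rows(plan=[-501,258,-108,0,0.63,-501,258,-108,0,0.63,-501,258,-108,0,0.63,-501,258,-108,0,0.63,-501,258,-108,0,0.63,-501,258,-108,0,0.63,-501,258,-108,0,0.63,-501,258,-108,0,0.63,-501,258,-108,0,0.63,-501,258,-108,0,0.63])

```text
t: 13.57
tool_pos: [0.6505, 0.1611, 0.6848]
ee_rot: [[0.052, 0.986, 0.161], [0.843, -0.13, 0.522], [0.536, 0.108, -0.837]]
ft_force: [1.1, 0.7, -1.1]
gripper_width: 0.034
gripper_force: 0.0
```

```bash
python3 nx.py .72 .02 .63; python3 nx.py .54 -.25 .42 1
```

```text
13.5667 [0.6505 0.1611 0.6848]  [-0.4825  0.4642  1.0188  0.7647 -1.0831  1.9647 -0.1258]
[-145.   81.  -17.]
13.5667 [0.6505 0.1611 0.6848] [[0.05205856618828802, 0.9856179148195793, 0.1607707425905731], [0.8427831095729245, -0.1297243401026594, 0.5223870459759903], [0.535729909473992, 0.1083001457599862, -0.8374153942478934]] [-0.4825  0.4642  1.0188  0.7647 -1.0831  1.9647 -0.1258]
[-494.  -84.  -11.]
```

Request:
send_rows(plan=[-494,-84,-11,0,0.63,-494,-84,-11,0,0.63,-494,-84,-11,0,0.63,-494,-84,-11,0,0.63,-494,-84,-11,0,0.63,-494,-84,-11,0,0.63,-494,-84,-11,0,0.63,-494,-84,-11,0,0.63,-494,-84,-11,0,0.63,-494,-84,-11,0,0.63])

```text
t: 14.4
tool_pos: [0.5575, -0.1804, 0.4646]
ee_rot: [[0.052, 0.986, 0.161], [0.843, -0.13, 0.522], [0.535, 0.109, -0.838]]
ft_force: [1.2, -0.4, 0.5]
gripper_width: 0.0338
gripper_force: 0.0
```

```bash
python3 nx.py .537 -.25 .30 1
```

```text
14.4 [ 0.5575 -0.1804  0.4646] [[0.051865687762542315, 0.9856156265632606, 0.16084709231823138], [0.842987957090686, -0.12956352000240134, 0.5220963498097445], [0.5354262364070239, 0.1085132754961275, -0.83758200458708]] [-0.0796  0.4694  1.0406  1.3518 -0.8837  1.8693  0.7565]
[-148.  -29.   98.]
```

Request:
send_rows(plan=[-148,-29,98,0,0.63,-148,-29,98,0,0.63,-148,-29,98,0,0.63,-148,-29,98,0,0.63,-148,-29,98,0,0.63,-148,-29,98,0,0.63,-148,-29,98,0,0.63])

```text
t: 14.98
tool_pos: [0.5387, -0.2484, 0.3023]
ee_rot: [[0.052, 0.986, 0.16], [0.843, -0.129, 0.522], [0.535, 0.108, -0.838]]
ft_force: [0.5, 0.1, 0.8]
gripper_width: 0.034
gripper_force: 0.0
```

```bash
python3 nx.py .534 -.255 .028 1
```

```text
14.9833 [ 0.5387 -0.2484  0.3023] [[0.05165349756075529, 0.9857289090048033, 0.16021995550474177], [0.8431069375924722, -0.12903142569609902, 0.522035997768617], [0.535259383825435, 0.10811757088943728, -0.8377398061998627]] [ 0.0673  0.6198  0.9809  1.5559 -0.9118  1.6947  1.0704]
[-153.  -33.  226.]
```

Request:
send_rows(plan=[-153,-33,226,0,0.63,-153,-33,226,0,0.63,-153,-33,226,0,0.63,-153,-33,226,0,0.63,-153,-33,226,0,0.63,-153,-33,226,0,0.63,-153,-33,226,0,0.63,-153,-33,226,0,0.63,-153,-33,226,0,0.63])

```text
t: 15.73
tool_pos: [0.5359, -0.255, 0.0281]
ee_rot: [[0.049, 0.986, 0.16], [0.843, -0.126, 0.522], [0.535, 0.11, -0.838]]
ft_force: [0.5, -0.2, 1.1]
gripper_width: 0.0337
gripper_force: 0.0
```

```bash
python3 - <<'E'
from h import *
np.set_printoptions(precision=4,suppress=True)
s=cap('scene','s5');t=cap('top','t5');st=r.read_state();print(st['t'],st['tool_pos'],st['joint_pos'],st['ft_force'])
a=s['pixels'][100:300,130:380,::-1];b=t['pixels'][130:290,150:350,::-1]
a=cv2.resize(a,(400,320),interpolation=2);b=cv2.resize(b,(400,320),interpolation=2)
cv2.imwrite('pics/p5.png',np.clip(np.hstack([a,b])*1.6,0,255).astype('uint8'))
E
```

```text
15.8333 [ 0.5362 -0.2561  0.0297] [ 0.1761  0.9386  0.806   1.7629 -1.1384  1.3813  1.4302] [ 0.3236 -0.4512  0.4722]
```

View pics/p5.png

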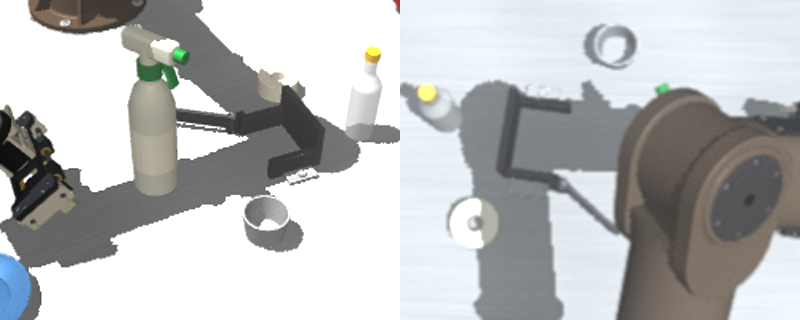

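The scene half shows the tilted gripper at left (40,200), low behind the bottle with its base at (155,190). The bay mouth is clear, and the arm stays above everything in the top half. Working out the push rows.

```bash
cat > rows.py <<'E'
from h import *
import sys
np.set_printoptions(precision=4,suppress=True)
st=r.read_state();p=st['tool_pos'];print(st['t'],p,st['ft_force'],st['joint_pos'])
for a in sys.argv[1:]: print(a,shift(p,[float(b) for b in a.split(',')])[0])
E
python3 rows.py .540,-.175,.028 .541,-.15,.028 .547,-.10,.028 .5545,-.04,.028 .564,.042,.028
```

```text
15.8333 [ 0.5362 -0.2561  0.0297] [ 0.3236 -0.4512  0.4722] [ 0.1761  0.9386  0.806   1.7629 -1.1384  1.3813  1.4302]
.540,-.175,.028 [68. -7. 44.]
.541,-.15,.028 [89. -9. 57.]
.547,-.10,.028 [131.  -9.  84.]
.5545,-.04,.028 [182. -10. 117.]
.564,.042,.028 [252. -11. 161.]
```

Request:
send_rows(plan=[17,-2,11,0,0.63,34,-4,22,0,0.63,51,-5,33,0,0.63,68,-7,44,0,0.63,73,-7,47,0,0.63,78,-8,50,0,0.63,83,-8,53,0,0.63,88,-9,56,0,0.63,94,-9,60,0,0.63,100,-9,64,0,0.63])

```text
t: 16.67
tool_pos: [0.5414, -0.1389, 0.0263]
ee_rot: [[0.052, 0.985, 0.163], [0.845, -0.131, 0.519], [0.532, 0.111, -0.839]]
ft_force: [-0.4, -4.7, 4.7]
gripper_width: 0.0338
gripper_force: 2.9
```

```bash
cat > bot.py <<'E'
from h import *
# bottle pose from scene: white/cream body pixels
def bottle(save=None):
    s=cap('scene',save);hsv=cv2.cvtColor(s['pixels'],cv2.COLOR_RGB2HSV)
    g=((hsv[...,0]>50)&(hsv[...,0]<80)&(hsv[...,1]>120)).astype('uint8')
    g[:90]=0
    n,l,stt,cen=cv2.connectedComponentsWithStats(g)
    out=[(int(stt[i,4]),stt[i,:4].tolist(),np.round(cen[i],1).tolist()) for i in range(1,n) if stt[i,4]>8]
    return s,out
if __name__=='__main__':
    print(bottle('sc_%d'%int(r.read_state()['t']*100))[1])
E
python3 bot.py; python3 rows.py .547,-.10,.028 .5545,-.04,.028 .564,.042,.028
python3 - <<'E'
from h import *
s=cv2.imread('pics/s5.png');h=cv2.cvtColor(s,cv2.COLOR_BGR2HSV)
g=((h[...,0]>50)&(h[...,0]<80)&(h[...,1]>120)).astype('uint8');g[:90]=0
n,l,st,c=cv2.connectedComponentsWithStats(g);print([(st[i].tolist(),c[i].round(1).tolist()) for i in range(1,n) if st[i,4]>8])
E
```

```text
[(54, [247, 127, 9, 9], [250.7, 130.7]), (103, [224, 137, 14, 11], [230.1, 142.6]), (58, [241, 138, 8, 14], [244.7, 144.4])]
16.7167 [ 0.5415 -0.1368  0.0262] [-0.2519 -2.2489  1.2242] [-0.0109  0.8654  0.7789  1.9475 -1.2216  1.2574  1.4057]
.547,-.10,.028 [32.  1. 19.]
.5545,-.04,.028 [83.  1. 51.]
.564,.042,.028 [153.  -1.  95.]
[([238, 130, 10, 10, 61], [242.2, 134.4]), ([216, 138, 14, 13, 100], [223.1, 145.1]), ([232, 141, 9, 14, 70], [236.4, 147.6])]
```

Request:
send_rows(plan=[7,0,4,0,0.63,14,0,8,0,0.63,21,0,12,0,0.63,28,0,16,0,0.63,35,0,20,0,0.63,42,0,25,0,0.63,49,0,30,0,0.63,56,0,34,0,0.63,63,0,38,0,0.63,68,0,41,0,0.63])

```text
t: 17.55
tool_pos: [0.5508, -0.0561, 0.0275]
ee_rot: [[0.05, 0.986, 0.159], [0.843, -0.127, 0.523], [0.536, 0.108, -0.837]]
ft_force: [0.2, -2.1, -1.5]
gripper_width: 0.0341
gripper_force: 1.2
```

```bash
python3 rows.py .5545,-.04,.028 .564,.042,.028; python3 - <<'E'
from bot import *
np.set_printoptions(precision=4,suppress=True)
s,o=bottle('s6');print(o)
for z in (.20,.21,.22): print(z,onz(s,[[223.1,145.1],o[1][2]],z))
# silhouette edges of the lower body: cream vs table by row
im=s['pixels'].astype(int);u=int(o[1][2][0])
c=im[130:240,u-50:u+60,::-1];cv2.imwrite('pics/c6.png',cv2.resize(np.clip(c*1.5,0,255).astype('uint8'),None,fx=5,fy=5,interpolation=2));print(u-50)
E
```

```text
17.55 [ 0.5508 -0.0561  0.0275] [ 0.2397 -2.1372 -1.539 ] [-0.1257  0.81    0.7199  2.0236 -1.2747  1.1588  1.3437]
.5545,-.04,.028 [14.  2.  9.]
.564,.042,.028 [84.  1. 53.]
[(42, [284, 118, 8, 8], [287.5, 121.7]), (40, [277, 129, 6, 14], [279.4, 136.0]), (70, [261, 130, 11, 9], [266.2, 134.1])]
0.2 [[ 0.5434 -0.1124  0.2   ]
 [ 0.5745  0.0122  0.2   ]]
0.21 [[ 0.5559 -0.118   0.21  ]
 [ 0.5864  0.0044  0.21  ]]
0.22 [[ 0.5684 -0.1237  0.22  ]
 [ 0.5984 -0.0033  0.22  ]]
229
```

View pics/c6.png

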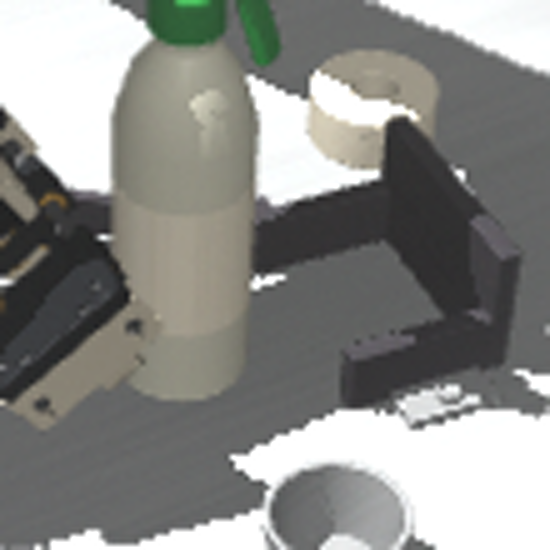

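The bottle is upright at crop (185,300), cradled low by the tilted jaws and lined up with the bay mouth. Continuing the push.

Request:
send_rows(plan=[7,0,4,0,0.63,14,0,9,0,0.63,21,0,13,0,0.63,28,0,18,0,0.63,35,0,22,0,0.63,42,0,26,0,0.63,49,1,31,0,0.63,56,1,35,0,0.63,63,1,40,0,0.63,70,1,44,0,0.63])

```text
t: 18.43
tool_pos: [0.5626, 0.025, 0.0282]
ee_rot: [[0.051, 0.986, 0.16], [0.843, -0.128, 0.522], [0.535, 0.108, -0.838]]
ft_force: [-0.5, -2.6, -2.3]
gripper_width: 0.0339
gripper_force: 1.3
```

```bash
python3 rows.py .564,.042,.028 .566,.060,.028; python3 - <<'E'
from bot import *
np.set_printoptions(precision=4,suppress=True)
s,o=bottle('s7');print(o)
a=[b[2] for b in o]
for z in (.203,): print(z,onz(s,[[223.1,145.1]]+a,z))
E
```

```text
18.4333 [0.5626 0.025  0.0282] [-0.5018 -2.6189 -2.3454] [-0.1765  0.7327  0.5494  2.0643 -1.3029  0.9851  1.236 ]
.564,.042,.028 [14. -1.  9.]
.566,.060,.028 [30. -1. 19.]
[(43, [319, 111, 8, 8], [322.3, 114.6]), (105, [293, 120, 14, 11], [298.3, 125.7]), (42, [311, 122, 6, 13], [313.4, 127.9])]
0.203 [[ 0.5472 -0.1141  0.203 ]
 [ 0.5528  0.1452  0.203 ]
 [ 0.5644  0.0691  0.203 ]
 [ 0.5886  0.0944  0.203 ]]
```

Request:
send_rows(plan=[4,0,3,0,0.63,8,0,5,0,0.63,11,-1,7,0,0.63,14,-1,9,0,0.63])

```text
t: 18.82
tool_pos: [0.5636, 0.0408, 0.0281]
ee_rot: [[0.051, 0.986, 0.16], [0.843, -0.129, 0.522], [0.535, 0.108, -0.838]]
ft_force: [0.3, -3.6, 1.5]
gripper_width: 0.034
gripper_force: 2.3
```

Request:
send_rows(plan=[2,0,1,0,0.63])

```text
t: 18.9
tool_pos: [0.5638, 0.0433, 0.0283]
ee_rot: [[0.051, 0.986, 0.16], [0.843, -0.128, 0.522], [0.535, 0.108, -0.838]]
ft_force: [-0.6, -2.7, -0.9]
gripper_width: 0.0332
gripper_force: 1.8
```

Request:
send_rows(plan=[0,0,0,0,0.63,0,0,0,0,0.63])

```text
t: 19.07
tool_pos: [0.5637, 0.0436, 0.0283]
ee_rot: [[0.05, 0.986, 0.159], [0.843, -0.128, 0.523], [0.536, 0.108, -0.837]]
ft_force: [-0.3, -1.0, -1.7]
gripper_width: 0.034
gripper_force: 0.7
```

```bash
python3 rows.py .566,.060,.028; python3 - <<'E'
from bot import *
np.set_printoptions(precision=4,suppress=True)
s,o=bottle('s8');print(o)
print(onz(s,[b[2] for b in o],.203))
E
```

```text
19.0667 [0.5637 0.0436 0.0283] [-0.2572 -1.0122 -1.6899] [-0.1765  0.7152  0.4957  2.0712 -1.3053  0.9387  1.2097]
.566,.060,.028 [14.  0.  9.]
[(44, [326, 109, 8, 8], [329.6, 112.6]), (111, [300, 117, 14, 12], [305.7, 123.6]), (41, [318, 120, 6, 13], [320.7, 125.8])]
[[0.554  0.1658 0.203 ]
 [0.5655 0.0889 0.203 ]
 [0.5897 0.114  0.203 ]]
```

Request:
send_rows(plan=[1.7,0,1,0,0.63])

```text
t: 19.2
tool_pos: [0.564, 0.0446, 0.0282]
ee_rot: [[0.051, 0.986, 0.16], [0.843, -0.128, 0.522], [0.535, 0.108, -0.838]]
ft_force: [-0.2, -3.8, 0.5]
gripper_width: 0.034
gripper_force: 1.9
```

Request:
send_rows(plan=[1.7,0,1,0,0.63])

```text
t: 19.28
tool_pos: [0.5643, 0.0465, 0.0282]
ee_rot: [[0.052, 0.986, 0.16], [0.844, -0.129, 0.521], [0.534, 0.108, -0.838]]
ft_force: [-1.0, -4.0, 0.1]
gripper_width: 0.0338
gripper_force: 2.1
```

Request:
send_rows(plan=[0,0,0,0,0.63])

```text
t: 19.37
tool_pos: [0.5643, 0.0466, 0.0283]
ee_rot: [[0.051, 0.986, 0.16], [0.844, -0.129, 0.521], [0.534, 0.108, -0.838]]
ft_force: [-0.2, -3.8, 0.3]
gripper_width: 0.0343
gripper_force: 2.1
```

Request:
send_rows(plan=[1.7,0,1,0,0.63])

```text
t: 19.45
tool_pos: [0.5645, 0.0471, 0.0281]
ee_rot: [[0.052, 0.986, 0.161], [0.845, -0.13, 0.519], [0.533, 0.109, -0.839]]
ft_force: [-3.7, -14.3, 3.6]
gripper_width: 0.0339
gripper_force: 6.1
```

Request:
send_rows(plan=[1.7,0,1,0,0.63])

```text
t: 19.53
tool_pos: [0.5647, 0.0474, 0.028]
ee_rot: [[0.054, 0.985, 0.162], [0.846, -0.131, 0.517], [0.531, 0.109, -0.84]]
ft_force: [-7.1, -19.0, 6.6]
gripper_width: 0.034
gripper_force: 8.8
```

Request:
send_rows(plan=[0,0,0,0,0.63])

```text
t: 19.62
tool_pos: [0.5647, 0.0472, 0.0281]
ee_rot: [[0.054, 0.985, 0.162], [0.846, -0.131, 0.517], [0.531, 0.109, -0.84]]
ft_force: [-3.6, -13.5, 3.1]
gripper_width: 0.0343
gripper_force: 6.7
```

```bash
python3 - <<'E'
from bot import *
np.set_printoptions(precision=4,suppress=True)
s,o=bottle('s9');print(o,onz(s,[b[2] for b in o],.203).tolist(),r.read_state()['joint_pos'])
c=s['pixels'][95:215,270:390,::-1];cv2.imwrite('pics/c9.png',cv2.resize(np.clip(c*1.6,0,255).astype('uint8'),None,fx=5,fy=5,interpolation=2))
E
```

```text
[(42, [328, 109, 7, 8], [330.8, 112.3]), (112, [301, 117, 13, 12], [306.6, 123.5]), (45, [319, 119, 6, 14], [321.8, 125.3])] [[0.5543140338274257, 0.16910420594539533, 0.20300000000000007], [0.5661761415632474, 0.09093368804301027, 0.20300000000000007], [0.589283755041734, 0.11741104130954072, 0.20300000000000007]] [-0.1755  0.7081  0.478   2.0734 -1.3045  0.917   1.1971]
```

View pics/c9.png

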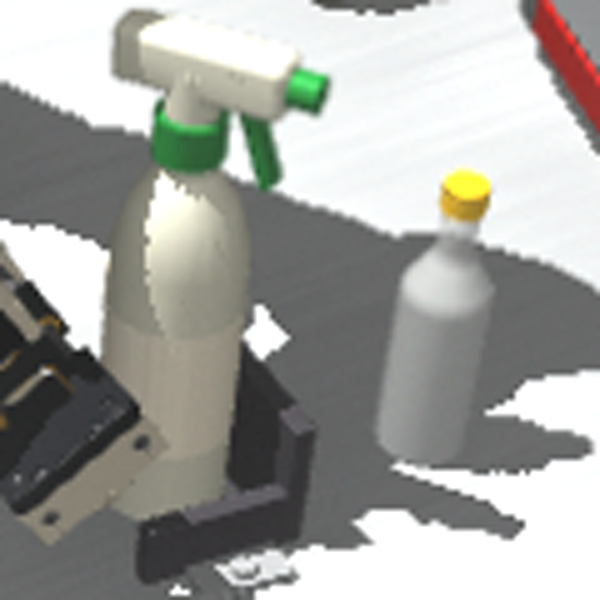

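The bottle is home: the force rose sharply against the back wall, and it stands upright at crop (175,350). Now I retreat and plan the gate sweep.

Request:
send_rows(plan=[-8,0,-5,0,0.63,-25,0,-16,0,0.63,-45,0,-28,0,0.63,-70,0,-44,0,0.63,-95,0,-59,0,0.63,-115,0,-72,0,0.63])

```text
t: 20.17
tool_pos: [0.5471, -0.085, 0.0274]
ee_rot: [[0.051, 0.986, 0.16], [0.843, -0.128, 0.523], [0.536, 0.108, -0.837]]
ft_force: [-0.0, -0.9, -0.1]
gripper_width: 0.0338
gripper_force: 0.0
```

```bash
cat > gate.py <<'E'
import numpy as np
X=np.array([.085,.9964]);Yd=np.array([-.9964,.085]);H=np.array([.510,.047])
tx=np.array([.052,.845]);ty=np.array([.985,-.13]);TO=np.array([.002,.007])
def tcp(th,rho=.085,clear=0,z=.034):
    d=-Yd*np.cos(th)-X*np.sin(th);n=-Yd*np.sin(th)+X*np.cos(th)
    h=.0095*abs(n@tx)+.019*abs(n@ty)
    c=H+rho*d-n*(.004+h+clear)-TO
    return np.r_[c,z]
E
python3 - <<'E'
from h import *
from gate import *
import sim
from search import wp
np.set_printoptions(precision=3,suppress=True)
st=r.read_state();q=np.array(st['joint_pos']);print(st['t'],st['tool_pos'],q)
s=tcp(2.19,clear=.03)
R0=st['ee_rot']
W=[(.52,-.10,.13),(s[0],s[1],.13),tuple(s)]+[tuple(tcp(t)) for t in (2.1,1.8,1.5,1.2,.9,.6,.3,0)]
for P in W:
    q=wp(q,P);p,B=sim.fk2(q,sim.x);print(np.array(P),np.linalg.norm(p-P)*1000,q,sim.Ro.from_matrix(B@R0.T).magnitude())
# bottle check
from bot import bottle
sc,o=bottle('s10');print(onz(sc,[b[2] for b in o],.203).tolist())
E
python3 rows.py .52,-.10,.13
```

```text
20.1667 [ 0.547 -0.085  0.027] [ 0.038  0.759  0.543  1.99  -1.168  1.06   1.296]
[ 0.52 -0.1   0.13] 1.2412670766236365e-13 [ 0.004  0.578  0.641  1.985 -0.997  1.166  1.149] 0.0003904971139427848
[0.411 0.011 0.13 ] 2.4835037038225096e-13 [-0.166  0.374  0.626  2.33  -1.056  0.951  1.178] 0.00039049711394257484
[0.411 0.011 0.034] 2.604628232417064e-13 [ 0.019  0.586  0.407  2.378 -1.317  0.831  1.496] 0.0003904971139428197
[ 0.439 -0.015  0.034] 7.28583859910259e-14 [ 0.042  0.613  0.429  2.294 -1.251  0.875  1.439] 0.0003904971139427327
[ 0.458 -0.033  0.034] 1.8824747269678055e-13 [ 0.056  0.635  0.444  2.234 -1.212  0.907  1.403] 0.0003904971139427665
[ 0.484 -0.045  0.034] 3.1031676915590914e-13 [ 0.057  0.658  0.452  2.168 -1.187  0.935  1.357] 0.00039049711394279667
[ 0.509 -0.048  0.034] 3.260541871072589e-13 [ 0.047  0.679  0.455  2.109 -1.174  0.955  1.31 ] 0.0003904971139427566
[ 0.536 -0.044  0.034] 1.734723475976807e-13 [ 0.026  0.698  0.453  2.055 -1.172  0.966  1.259] 0.0003904971139428637
[ 0.561 -0.03   0.034] 3.477763656540197e-13 [-0.006  0.712  0.447  2.012 -1.178  0.967  1.207] 0.0003904971139430298
[ 0.581 -0.007  0.034] 3.319854670510408e-14 [-0.047  0.719  0.438  1.986 -1.193  0.955  1.161] 0.000390497113942998
[0.592 0.02  0.034] 2.2761264355043343e-13 [-0.09   0.718  0.425  1.981 -1.214  0.932  1.127] 0.00039049711394317766
[[0.5543140338274257, 0.16910420594539533, 0.20300000000000007], [0.563115505067427, 0.08883271494601153, 0.20300000000000007], [0.5921811088576162, 0.1141990565530524, 0.20300000000000007]]
20.2167 [ 0.5468 -0.0909  0.0272] [-0.0501 -5.9807 -0.4327] [ 0.0424  0.7602  0.5483  1.9877 -1.1663  1.0603  1.2967]
.52,-.10,.13 [ 45. -14. -95.]
```

```bash
python3 rows.py .52,-.10,.13 .411,.011,.13 .411,.011,.034
```

```text
20.2167 [ 0.5468 -0.0909  0.0272] [-0.0501 -5.9807 -0.4327] [ 0.0424  0.7602  0.5483  1.9877 -1.1663  1.0603  1.2967]
.52,-.10,.13 [ 45. -14. -95.]
.411,.011,.13 [ 133. -136.  -56.]
.411,.011,.034 [  82. -147.   25.]
```

Request:
send_rows(plan=[45,-14,-95,0,0.8,45,-14,-95,0,1,45,-14,-95,0,1,45,-14,-95,0,1,133,-136,-56,0,1,133,-136,-56,0,1,133,-136,-56,0,1,133,-136,-56,0,1,133,-136,-56,0,1])

```text
t: 20.97
tool_pos: [0.4051, 0.0224, 0.1306]
ee_rot: [[0.049, 0.987, 0.153], [0.84, -0.124, 0.528], [0.54, 0.103, -0.835]]
ft_force: [-0.8, 0.5, -0.9]
gripper_width: 0.0007
gripper_force: 0.0
```

```bash
python3 rows.py .411,.011,.034; python3 - <<'E'
from h import *
t=cap('top','t10');s=cap('scene','s11')
a=s['pixels'][90:250,200:400,::-1];b=t['pixels'][130:290,150:350,::-1]
cv2.imwrite('pics/p10.png',np.clip(np.hstack([cv2.resize(i,(400,320),interpolation=2) for i in (a,b)])*1.6,0,255).astype('uint8'))
E
```

```text
20.9667 [0.4051 0.0224 0.1306] [-0.7532  0.5305 -0.8728] [-0.1836  0.3627  0.6191  2.3474 -1.0623  0.9409  1.1693]
.411,.011,.034 [-61.  -3.  76.]
```

View pics/p10.png

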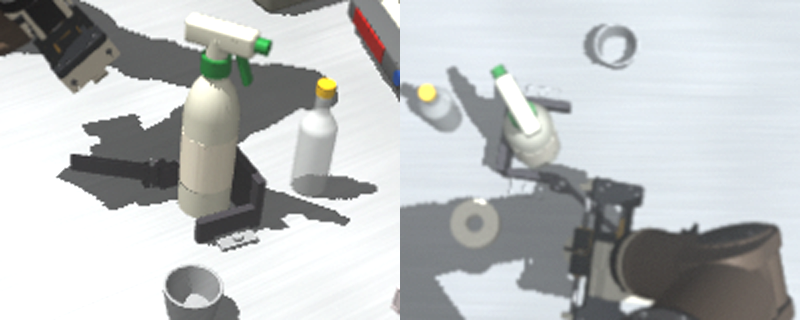

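The bottle stands in the bay (scene half (205,150)), the gate is still open ((110,165)), and the gripper hovers on the robot's side of it. Descending, then sweeping.

Request:
send_rows(plan=[-61,-3,76,0,1,-61,-3,76,0,1,-61,-3,76,0,1,-61,-3,76,0,1])

```text
t: 21.4
tool_pos: [0.4167, 0.0043, 0.0304]
ee_rot: [[0.054, 0.986, 0.155], [0.843, -0.128, 0.522], [0.535, 0.103, -0.839]]
ft_force: [-0.2, 0.1, -0.6]
gripper_width: 0.0003
gripper_force: 0.0
```

```bash
python3 - <<'E'
from h import *
from gate import *
np.set_printoptions(precision=3,suppress=True)
st=r.read_state();p=st['tool_pos'];print(st['t'],p,st['ft_force'],st['joint_pos'],st['ee_rot'])
for t in (2.2,2.1,2.,1.9,1.8,1.7,1.6,1.5,1.4,1.3,1.2,1.1,1.): print(t,shift(p,tcp(t))[0])
E
```

```text
21.4 [0.417 0.004 0.03 ] [-0.219  0.13  -0.642] [-0.002  0.609  0.45   2.361 -1.313  0.862  1.499] [[ 0.054  0.986  0.155]
 [ 0.843 -0.128  0.522]
 [ 0.535  0.103 -0.839]]
2.2 [-8. 19. -7.]
2.1 [-13.  24. -10.]
2.0 [-19.  31. -12.]
1.9 [-23.  38. -14.]
1.8 [-28.  46. -16.]
1.7 [-31.  55. -17.]
1.6 [-34.  64. -18.]
1.5 [-36.  73. -18.]
1.4 [-37.  81. -18.]
1.3 [-38.  89. -17.]
1.2 [-38.  98. -16.]
1.1 [-37. 107. -14.]
1.0 [-35. 115. -12.]
```

Request:
send_rows(plan=[-8,19,-7,0,1,-13,24,-10,0,1,-19,31,-12,0,1,-23,38,-14,0,1,-28,46,-16,0,1,-31,55,-17,0,1,-34,64,-18,0,1,-36,73,-18,0,1,-38,89,-17,0,1,-38,98,-16,0,1])

```text
t: 22.23
tool_pos: [0.5113, -0.0481, 0.0378]
ee_rot: [[0.05, 0.986, 0.161], [0.844, -0.128, 0.522], [0.535, 0.109, -0.838]]
ft_force: [-0.8, 0.8, 0.6]
gripper_width: 0.0005
gripper_force: 0.2
```

```bash
python3 - <<'E'
from h import *
from gate import *
np.set_printoptions(precision=3,suppress=True)
st=r.read_state();p=st['tool_pos'];print(st['t'],p,st['ft_force'],st['joint_pos'])
for t in np.arange(1.1,-.01,-.1): print(round(t,1),shift(p,tcp(t))[0])
s=cap('scene','s12')
for t in (1.2,1.0,1.4): 
    d=-Yd*np.cos(t)-X*np.sin(t);print(t,proj(s,[np.r_[H+.11*d,.036]]))
E
```

```text
22.2333 [ 0.511 -0.048  0.038] [-0.811  0.82   0.638] [ 0.018  0.681  0.495  2.107 -1.182  0.979  1.313]
1.1 [-1.  6.  4.]
1.0 [ 0. 15.  7.]
0.9 [ 3. 23.  9.]
0.8 [ 6. 31. 13.]
0.7 [11. 39. 17.]
0.6 [16. 46. 21.]
0.5 [22. 53. 25.]
0.4 [29. 58. 30.]
0.3 [36. 63. 36.]
0.2 [44. 66. 41.]
0.1 [52. 69. 47.]
-0.0 [59. 70. 52.]
1.2 [[245.466 192.098]]
1.0 [[252.414 195.863]]
1.4 [[239.908 187.562]]
```

Request:
send_rows(plan=[-1,6,4,0,1,0,15,7,0,1,3,23,9,0,1,6,31,13,0,1,11,39,17,0,1,16,46,21,0,1,22,53,25,0,1,29,58,30,0,1,36,63,36,0,1,44,66,41,0,1])

```text
t: 23.12
tool_pos: [0.584, 0.0034, 0.034]
ee_rot: [[0.05, 0.986, 0.16], [0.843, -0.128, 0.522], [0.535, 0.108, -0.838]]
ft_force: [-0.1, -0.8, -0.7]
gripper_width: 0.0006
gripper_force: 0.3
```

Request:
send_rows(plan=[4,1,3,0,1,7,2,5,0,1])

```text
t: 23.28
tool_pos: [0.5865, 0.0119, 0.0339]
ee_rot: [[0.05, 0.986, 0.159], [0.843, -0.127, 0.523], [0.535, 0.108, -0.838]]
ft_force: [0.8, -0.2, 0.5]
gripper_width: 0.0005
gripper_force: 0.2
```

```bash
python3 - <<'E'
from h import *
from gate import *
np.set_printoptions(precision=3,suppress=True)
st=r.read_state();p=st['tool_pos'];print(st['t'],p,st['ft_force'],st['joint_pos'])
for t in (.1,0,-.05): print(round(t,2),shift(p,tcp(t))[0])
s=cap('scene','s13')
for t in (.2,.1,0):
    d=-Yd*np.cos(t)-X*np.sin(t);print(t,proj(s,[np.r_[H+.11*d,.036]]))
c=s['pixels'][95:215,230:380,::-1];cv2.imwrite('pics/c13.png',cv2.resize(np.clip(c*1.6,0,255).astype('uint8'),None,fx=5,fy=5,interpolation=2))
E
```

```text
23.2833 [0.586 0.012 0.034] [ 0.805 -0.179  0.521] [-0.096  0.723  0.459  1.99  -1.222  0.955  1.153]
0.1 [-0.  3.  0.]
0 [7. 4. 5.]
-0.05 [10.  4.  7.]
0.2 [[287.296 199.981]]
0.1 [[291.591 199.129]]
0 [[295.694 197.987]]
```

View pics/c13.png

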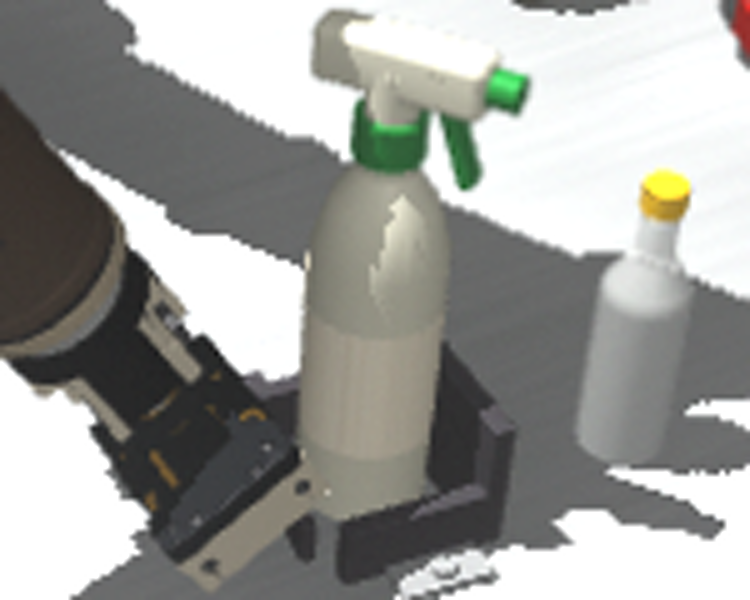

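The gate's free end, at crop (308,540), is nearly across the mouth (about 0.1 rad). Easing it onto its stop.

Request:
send_rows(plan=[3,1,2,0,1,5,2,3.5,0,1])

```text
t: 23.5
tool_pos: [0.589, 0.0163, 0.0338]
ee_rot: [[0.051, 0.986, 0.16], [0.843, -0.129, 0.522], [0.535, 0.108, -0.838]]
ft_force: [-0.1, -0.9, -0.1]
gripper_width: 0.0005
gripper_force: 0.2
```

Request:
send_rows(plan=[1.7,0,1,0,1])

```text
t: 23.58
tool_pos: [0.5895, 0.0181, 0.0338]
ee_rot: [[0.051, 0.986, 0.16], [0.844, -0.129, 0.521], [0.535, 0.108, -0.838]]
ft_force: [-2.1, -4.2, 0.4]
gripper_width: 0.0008
gripper_force: 2.4
```

Request:
send_rows(plan=[1.7,0,1,0,1])

```text
t: 23.67
tool_pos: [0.5896, 0.0186, 0.0336]
ee_rot: [[0.052, 0.986, 0.161], [0.845, -0.13, 0.519], [0.533, 0.109, -0.839]]
ft_force: [-4.6, -9.8, 1.7]
gripper_width: 0.0003
gripper_force: 4.8
```

Request:
send_rows(plan=[0,0,0,0,1])

```text
t: 23.75
tool_pos: [0.5895, 0.0183, 0.0337]
ee_rot: [[0.053, 0.986, 0.161], [0.845, -0.13, 0.519], [0.533, 0.109, -0.839]]
ft_force: [-1.6, -6.4, 2.3]
gripper_width: 0.0006
gripper_force: 2.8
```

Request:
send_rows(plan=[-8,0,-5,0,1,-30,0,-19,0,1,-60,0,-38,0,1,-90,0,-57,0,1,-120,0,-76,0,1,-150,0,-94,0,1,-120,6,-141,0,1,-90,12,-188,0,1,-70,16,-220,0,1,-70,16,-220,0,1])

```text
t: 24.58
tool_pos: [0.567, -0.1573, 0.1862]
ee_rot: [[0.051, 0.985, 0.163], [0.844, -0.13, 0.521], [0.534, 0.111, -0.838]]
ft_force: [1.1, -0.2, 0.1]
gripper_width: 0.0004
gripper_force: 0.0
```

```bash
python3 - <<'E'
from bot import *
from gate import *
np.set_printoptions(precision=4,suppress=True)
s,o=bottle('s14');st=r.read_state();print(st['t'],st['tool_pos'],st['ft_force'])
print(onz(s,[b[2] for b in o],.203).tolist())
for t in (.2,.1,0):
    d=-Yd*np.cos(t)-X*np.sin(t);print(t,(proj(s,[np.r_[H+.11*d,.036]])[0]-[240,95])*5)
c=s['pixels'][95:215,240:380,::-1];cv2.imwrite('pics/c14.png',cv2.resize(np.clip(c*2.2,0,255).astype('uint8'),None,fx=5,fy=5,interpolation=2))
E
```

```text
24.6333 [ 0.5684 -0.158   0.19  ] [ 1.2947 -1.311   2.7335]
[[0.5539533911564183, 0.1693724569410544, 0.20300000000000007], [0.5634523671252543, 0.08944052179091044, 0.20300000000000007], [0.5915140340356425, 0.11467843259113497, 0.20300000000000007]]
0.2 [236.4784 524.907 ]
0.1 [257.9566 520.6432]
0 [278.4707 514.9372]
```

View pics/c14.png

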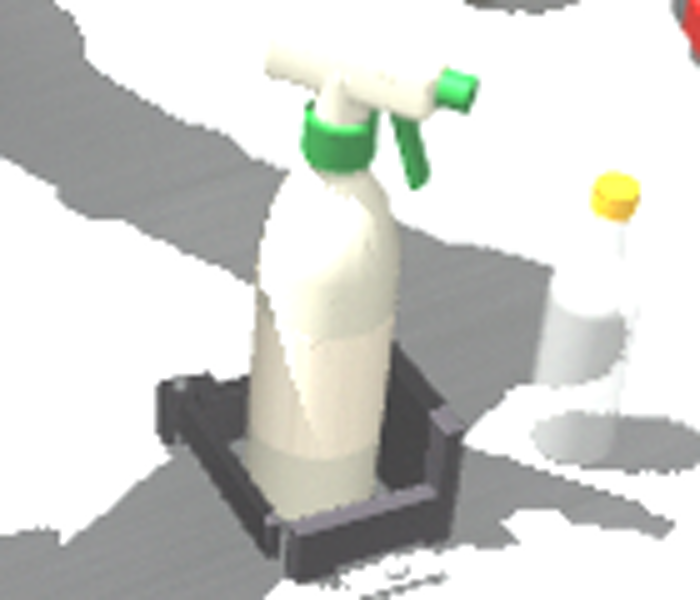

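The gate lies across the mouth with its free end at crop (275,520). My prediction for 0 rad was (278,515). The bottle stands upright against the back wall, and the robot is clear. Handing in.

Request:
send_rows(plan=[0,0,0,0,1,0,0,0,0,1,0,0,0,0,1])

```text
t: 24.88
tool_pos: [0.5661, -0.1553, 0.1816]
ee_rot: [[0.052, 0.986, 0.159], [0.843, -0.128, 0.523], [0.536, 0.107, -0.838]]
ft_force: [-0.7, -0.2, -0.0]
gripper_width: 0.0009
gripper_force: 0.0
```

```bash
python3 -c "
from rig import job
print(job.sign_off())"
```

```text
the job is handed in; nothing more can be done
None
```

I pushed the bottle upright into its bay until it met the back wall, pushed the gate shut onto its stop behind it, and handed the job in at about 25 s with the arm clear; the sign-off returned no verdict.

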